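Make up the pot carriage and dock it at the potting machine

TASK

Press the carriage's brake pedal fully down so that it cannot roll, then stand every tipped pot upright, foot down, on the deck within the lanes, leaving all the pots on it standing. Then flick the brake pedal fully up, roll the carriage gently along its rails until it is home against the end stops at the potting machine's infeed, and press the brake down again. Do not disturb the other things on the bench.

Things in the scene. Friction and masses are not known exactly. Their poses are not given: they have to be found in the camera images.
- deck (a point): centre of the top face of the pot carriage's flat metal deck, 62 mm above the bench. The deck is 262 mm wide (its x) and 420 mm long (its y, along the rails, towards the dock); z up. Lips 6 mm high and 6 mm thick run along both long edges and down the middle and across both ends, making two lanes 119 mm wide with centre lines at x = +64 and -64 mm, usable from y = -204 to +204 mm. The carriage weighs 3 kg and rolls only along its y; rolling it takes 2 to 4 N.
- carriage_nose (a point): middle of the carriage's front face (its y end nearest the dock), where its two side beams meet the end stops, 40 mm above the bench; same axes as the deck.
- dock_stop (a point): middle of the two end stops of the rails, at their contact face, 40 mm above the bench; y points along the rails into the stops. The carriage is fully home when the carriage_nose point reaches this one. Just beyond is the fixed roller infeed, as high as the deck. The rails are 16 mm wide, 18 mm high, at x = +90 and -90 mm from this point.
- push_bar (a point): middle of the carriage's round steel push bar, 16 mm thick and 120 mm long, along the deck's x, at the rear end, 98 mm above the bench and 52 mm behind the deck's edge; it can be gripped from above or pushed.
- brake_pedal (a joint): angle of the carriage's brake pedal, rad: 0 = fully up (released, as it starts; raised 0.45 above level), growing as it is pressed down; its shoe meets the rail at about 0.5, which is locked, and it goes no farther than 0.62. It stays where it is left; moving it takes about 7 N at the pad, and about 16 N to press it home.
- pedal_hinge (a point): hinge of the brake pedal, at the carriage's rear end over the rail on the deck's -x side, 45 mm above the bench; the hinge line runs along the deck's x. Axes as the deck.
- pedal_pad (a point): point in the pedal's steel arm, mid-thickness, under its rubber pad, 72 mm out from the hinge. The arm points away from the deck (deck's -y), is 92 mm long, 30 mm wide (across, along the deck's x) and 10 mm thick, plus a 3 mm rubber pad on its outer 40 mm. It can be pressed from above or taken between two fingers across its width and lifted.
- feed_jar: bystander: pale jar with a white lid, 72 mm across, 85 mm tall, standing on the bench in front of the carriage; origin at the centre of its underside
- brush: bystander: wooden hand brush, 250 mm long, 45 mm wide, 38 mm high, lying on the bench in front of the rails, along its x; origin at its underside
- dibber: bystander: wooden dibber 174 mm long, 30 mm thick, lying on the bench along its x; origin at the middle of its underside
- pot_a_mid (a point): deep square red-brown plastic plant pot, empty and open at the top, slightly tapered: foot 48 mm square, rim 54 mm square, 90 mm tall, walls 3 mm, 50 to 80 g. This point is its centre, on its axis and 45 mm above its foot; its z axis runs from foot to open rim, x and y are square to its side walls. If present it starts lying on its side in a lane; may be absent.
- pot_b_mid (a point): deep square red-brown plastic plant pot, empty and open at the top, slightly tapered: foot 48 mm square, rim 54 mm square, 90 mm tall, walls 3 mm, 50 to 80 g. This point is its centre, on its axis and 45 mm above its foot; its z axis runs from foot to open rim, x and y are square to its side walls. If present it starts lying on its side in a lane; may be absent.
- pot_c_mid (a point): deep square red-brown plastic plant pot, empty and open at the top, slightly tapered: foot 48 mm square, rim 54 mm square, 90 mm tall, walls 3 mm, 50 to 80 g. This point is its centre, on its axis and 45 mm above its foot; its z axis runs from foot to open rim, x and y are square to its side walls. If present it starts lying on its side in a lane; may be absent.
- pot_d_mid (a point): deep square red-brown plastic plant pot, empty and open at the top, slightly tapered: foot 48 mm square, rim 54 mm square, 90 mm tall, walls 3 mm, 50 to 80 g. This point is its centre, on its axis and 45 mm above its foot; its z axis runs from foot to open rim, x and y are square to its side walls. If present it starts lying on its side in a lane; may be absent.
- pot_e_mid (a point): deep square red-brown plastic plant pot, empty and open at the top, slightly tapered: foot 48 mm square, rim 54 mm square, 90 mm tall, walls 3 mm, 50 to 80 g. This point is its centre, on its axis and 45 mm above its foot; its z axis runs from foot to open rim, x and y are square to its side walls. If present it starts lying on its side in a lane; may be absent.
- pot_f_mid (a point): deep square red-brown plastic plant pot, empty and open at the top, slightly tapered: foot 48 mm square, rim 54 mm square, 90 mm tall, walls 3 mm, 50 to 80 g. This point is its centre, on its axis and 45 mm above its foot; its z axis runs from foot to open rim, x and y are square to its side walls. Starts standing on the deck, at the end of a lane; it stays upright.
There are look-alikes about, which are no part of the job. Leave any blue, orange or yellow look-alike of the part that bears pot_b_mid alone.

How it is judged:
On the way, in this order (a step that is already met when the one before it is completed fails the run):
1. the brake pedal is pressed down (value of joint brake_pedal above 0.45 rad), for 0.2 s.
2. every pot stands upright on the deck, with the brake still down (value of joint brake_pedal above 0.45 rad and angle between each of pot_a_mid, pot_b_mid, pot_c_mid, pot_d_mid, pot_e_mid, pot_f_mid's own z axis and vertical below 0.08 rad and z of pot_a_mid in the frame of deck between 0.039 and 0.051 m and x of pot_a_mid in the frame of deck between -0.125 and 0.125 m and y of pot_a_mid in the frame of deck between -0.205 and 0.205 m and z of pot_b_mid in the frame of deck between 0.039 and 0.051 m and x of pot_b_mid in the frame of deck between -0.125 and 0.125 m and y of pot_b_mid in the frame of deck between -0.205 and 0.205 m and z of pot_c_mid in the frame of deck between 0.039 and 0.051 m and x of pot_c_mid in the frame of deck between -0.125 and 0.125 m and y of pot_c_mid in the frame of deck between -0.205 and 0.205 m and z of pot_d_mid in the frame of deck between 0.039 and 0.051 m and x of pot_d_mid in the frame of deck between -0.125 and 0.125 m and y of pot_d_mid in the frame of deck between -0.205 and 0.205 m and z of pot_e_mid in the frame of deck between 0.039 and 0.051 m and x of pot_e_mid in the frame of deck between -0.125 and 0.125 m and y of pot_e_mid in the frame of deck between -0.205 and 0.205 m and z of pot_f_mid in the frame of deck between 0.039 and 0.051 m and x of pot_f_mid in the frame of deck between -0.125 and 0.125 m and y of pot_f_mid in the frame of deck between -0.205 and 0.205 m and linear speed of each of pot_a, pot_b, pot_c, pot_d, pot_e, pot_f below 0.02 m/s), for 0.3 s.
3. the brake pedal is flicked up (value of joint brake_pedal below 0.12 rad), for 0.2 s.
4. the carriage is home against the end stops (y of carriage_nose in the frame of dock_stop above -0.008 m), for 0.2 s.
5. the brake is pressed down again at the dock (value of joint brake_pedal above 0.45 rad and y of carriage_nose in the frame of dock_stop above -0.008 m), for 0.2 s.
At the end, for the whole second after the job is handed in: The carriage stands within 8 mm of the end stops with its brake pedal down (over 0.45 rad), and every pot present stands on the deck, foot down, within 0.08 rad of upright and inside the edges, at rest (all of step 5 and angle between each of pot_a_mid, pot_b_mid, pot_c_mid, pot_d_mid, pot_e_mid, pot_f_mid's own z axis and vertical below 0.08 rad and z of pot_a_mid in the frame of deck between 0.039 and 0.051 m and x of pot_a_mid in the frame of deck between -0.125 and 0.125 m and y of pot_a_mid in the frame of deck between -0.205 and 0.205 m and z of pot_b_mid in the frame of deck between 0.039 and 0.051 m and x of pot_b_mid in the frame of deck between -0.125 and 0.125 m and y of pot_b_mid in the frame of deck between -0.205 and 0.205 m and z of pot_c_mid in the frame of deck between 0.039 and 0.051 m and x of pot_c_mid in the frame of deck between -0.125 and 0.125 m and y of pot_c_mid in the frame of deck between -0.205 and 0.205 m and z of pot_d_mid in the frame of deck between 0.039 and 0.051 m and x of pot_d_mid in the frame of deck between -0.125 and 0.125 m and y of pot_d_mid in the frame of deck between -0.205 and 0.205 m and z of pot_e_mid in the frame of deck between 0.039 and 0.051 m and x of pot_e_mid in the frame of deck between -0.125 and 0.125 m and y of pot_e_mid in the frame of deck between -0.205 and 0.205 m and z of pot_f_mid in the frame of deck between 0.039 and 0.051 m and x of pot_f_mid in the frame of deck between -0.125 and 0.125 m and y of pot_f_mid in the frame of deck between -0.205 and 0.205 m and linear speed of each of pot_a, pot_b, pot_c, pot_d, pot_e, pot_f below 0.02 m/s); the robot touches nothing.
It fails at once if the carriage is rolled faster than 0.4 m/s (velocity of joint carriage above 0.4 m/s or velocity of joint carriage below -0.4 m/s).
It fails at once if a bystander is moved by more than 40 mm (distance of any of feed_jar, brush, dibber from where it was at the start of the episode above 0.04 m).
Of pot_a, pot_b, pot_c, pot_d, pot_e only 3 to 5 are there at a start; the rules pass over those that are not, and their reading is None.
At some moment in a run one of pot_a, pot_b, pot_c, pot_d, pot_e may be knocked a few centimetres aside while the robot is not near it.
Once in a run the grip may slacken for a moment while it holds something.
It also fails if it takes over 210 s, if anything falls off the work surface, if the arm or the gripper's body presses on something with over 40 N, if the wrist force passes 120 N, or if a joint passes its speed limit or range.

ROBOT

A 6-joint arm with a two-finger parallel gripper is mounted at the origin on the work surface. World frame = base frame: x ahead of the robot, y to its left, z up, the work surface at z = 0. Lengths are in m, angles in rad, forces in N, time in s.
With the tool pointing down it reaches from about 0.325 to 0.775 m from the base axis. Payload 5.5 kg.
Tool frame: the origin (TCP) lies on the centre line of the jaws, within the pads' length; the fingertips stand 14 mm ahead of it and the grasp point (between the pads) lies 5 mm behind it (manip.tips_ahead is the distance from the TCP to the fingertips, in m); y points along the fingers, z is the direction in which the jaws open and shut, and the axes are right-handed (so a half turn about y gives the same grasp; the last joint's range is limited). The gripper opens to 85 mm and grips with 20 to 120 N. Pads are 22 mm wide; open, the fingers measure 114 mm over their backs; the gripper's body (76 mm by 85 mm) begins 54 mm behind the grasp point. The pads swing forward as they close: fully open they stand 13 mm farther back than shut.
Start: joints at [1.098, 0.091, 1.231, -0, 1.82, -0.057], TCP at [0.242, 0.549, 0.245] pointing down, gripper open.
Joint ranges: [-2.87, 2.87], [-0.86, 2.18], [0.17, 2.46], [-1.51, 4.65], [0.06, 2.69], [-2.65, 2.65]. Speed limits (rad/s): [2.57, 2.57, 3.01, 3.14, 3.14, 3.14].

INTERFACE

Orientations are given as a rotation vector (axis times angle).
In Python, from plant import manip, eoat, solver, read_camera, calibration gives the robot as it stands. Calls block until the motion is done:
- manip.reach(position, orientation): joint-space move of the TCP to a pose.
- manip.line_to(position, ori=None, vel=0.15, force_limit=None): straight line of the TCP; ori=None keeps the orientation; vel is the mean speed in m/s. With force_limit (N) it stops when the force on the tool has changed by that much, and returns True; else False.
- manip.set_joints(angles): joint-space move.
- eoat.command_gripper(opening): finger opening in m; the grip force is fixed at half the most; returns when the fingers have stopped.
- manip.sleep(seconds).
- solver.solve_ik(position, orientation): joint angles nearest the present ones, or None.
- manip.sense(): the state.
- read_camera(name): name is "scene" or "side" or "wrist"; returns the picture (400x640x3 uint8, blue, green, red); there is no depth.
- calibration(name): a dict with "vfov" (degrees; the focal length in pixels is half the picture's height over the tangent of half this angle, whatever the lens; pixels are square), "cx", "cy" (the principal point, pixels), "xyz" and "rotation" of the camera in the world. Camera axes: x right, y down, z forward; pixel columns grow to the right and rows downward; lengths in m; the calibration is good to about 2 mm. A picture is of the moment at which its call begins: read the wrist's pose just before it. calibration takes no time and is no camera call; for the wrist camera it gives the pose at the moment of the call.
A pose or a line that the arm cannot do raises manip.Unreachable and nothing moves.
- manip.job_done(): hands the job in, once; it reports no verdict.
The state is a dict: "clock": time; "joints": joint angles; "joint_velocities": joint speeds; "joint_torque": joint torques, N m; "tcp_pos": TCP position; "orientation": TCP orientation; "contact_force": force on the tool from outside, world axes, zero at the start; "ft_torque": the same for the moment, N m; "opening": finger opening in m.
Only numpy, scipy, OpenCV 4.12 (cv2) and the standard library are available. Lean on these libraries where they do the work, as an engineer would, in place of code of your own. Each camera call takes 0.05 s, during which the arm holds its last target.

## Working session

There is one attempt and no reset: what is moved stays moved. The work goes in short steps, each a Python script; the robot and the scene stay as the last script left them, time stands still between calls to the robot, and variables do not carry over. Pictures are saved under pics/ and viewed, and the job is handed in when it is done.

```bash
ls; mkdir -p pics
python3 - <<'E'
from plant import manip,eoat,solver,read_camera,calibration
import cv2
for n in ["scene","side","wrist"]:
    c=calibration(n); print(n,c)
    cv2.imwrite(f"pics/{n}0.png",read_camera(n))
print(manip.sense())
E
```

```text
pics
scene {'vfov': 49.169668376841116, 'cx': 314.8957227686017, 'cy': 195.36494799953257, 'xyz': array([ 0.93451235, -0.35091472,  1.21621567]), 'rotation': array([-2.39691345, -1.1119044 ,  0.32553988])}
side {'vfov': 47.40956301021082, 'cx': 321.3985917268736, 'cy': 201.2952925278998, 'xyz': array([-0.25551951, -0.88622547,  0.8713821 ]), 'rotation': array([-2.09933706,  0.66711382, -0.36464891])}
wrist {'vfov': 63.79545637732579, 'cx': 320.1188927911076, 'cy': 204.01978424227264, 'xyz': array([0.17719939, 0.57782576, 0.37367432]), 'rotation': array([2.42494305, 1.5802795 , 0.22233657])}
{'clock': 0.15, 'joints': array([ 1.09830037e+00,  9.16956434e-02,  1.23162576e+00, -2.14860834e-05,
        1.81983154e+00, -5.66832817e-02]), 'joint_velocities': array([-0.00061002, -0.00193149, -0.00393006, -0.00072689, -0.00133981,
        0.00024054]), 'joint_torque': array([ 1.33171361e-03, -4.59369135e+01, -4.18527961e+01, -6.42827581e-05,
        9.45125939e-03, -2.93537461e-06]), 'tcp_pos': array([0.24226456, 0.54868925, 0.24439547]), 'orientation': array([-1.54759348,  0.32653089, -0.32591779]), 'contact_force': array([-0.10570554,  0.14975683, -0.64737191]), 'ft_torque': array([-0.06536139, -0.05188473, -0.0182542 ]), 'opening': 0.08497009786781706}
```

View pics/scene0.png

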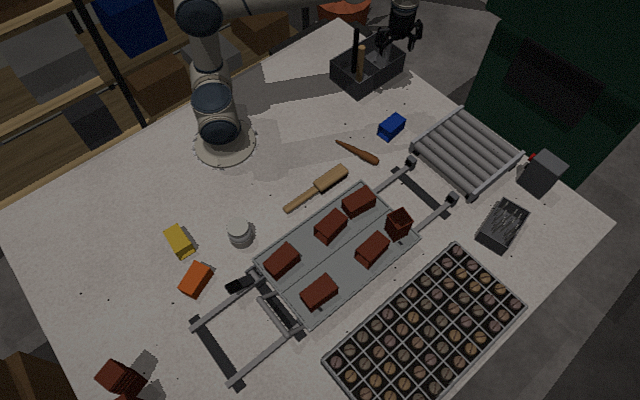

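View pics/side0.png

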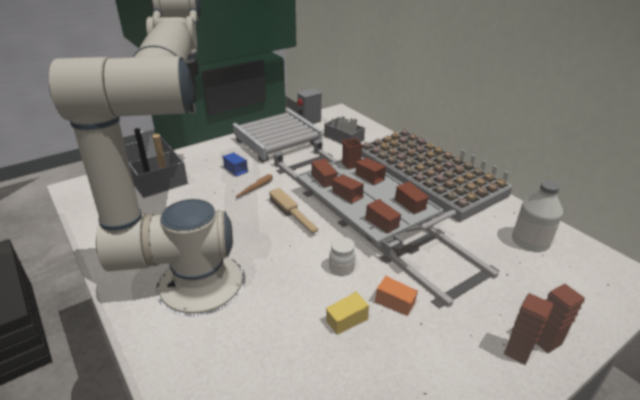

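View pics/wrist0.png

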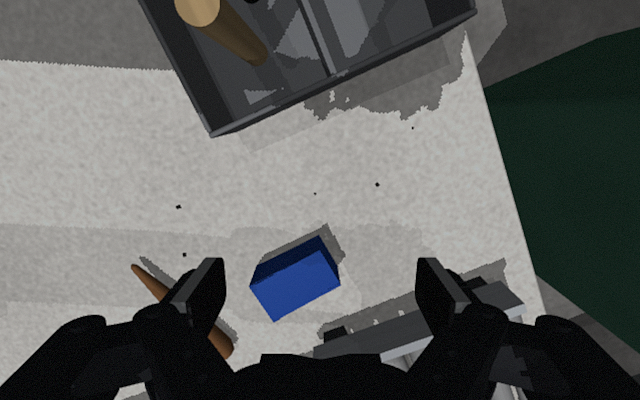

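Run:
```python
import cv2
im=cv2.imread('pics/scene0.png')
cv2.imwrite('pics/s0a.png',cv2.resize(im[160:380,180:480],None,fx=2.6,fy=2.6,interpolation=cv2.INTER_CUBIC))
im=cv2.imread('pics/side0.png')
cv2.imwrite('pics/s0b.png',cv2.resize(im[100:310,230:510],None,fx=2.8,fy=2.8,interpolation=cv2.INTER_CUBIC))
```

```text
(no output)
```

View pics/s0a.png

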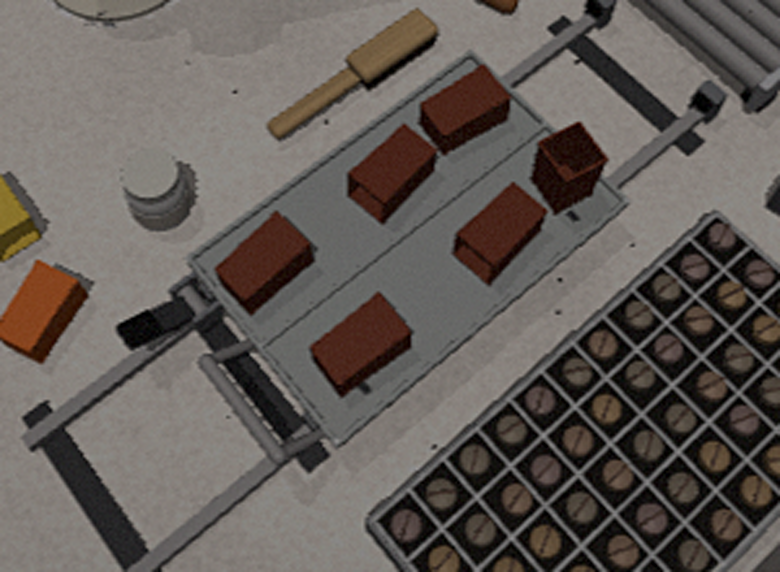

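View pics/s0b.png

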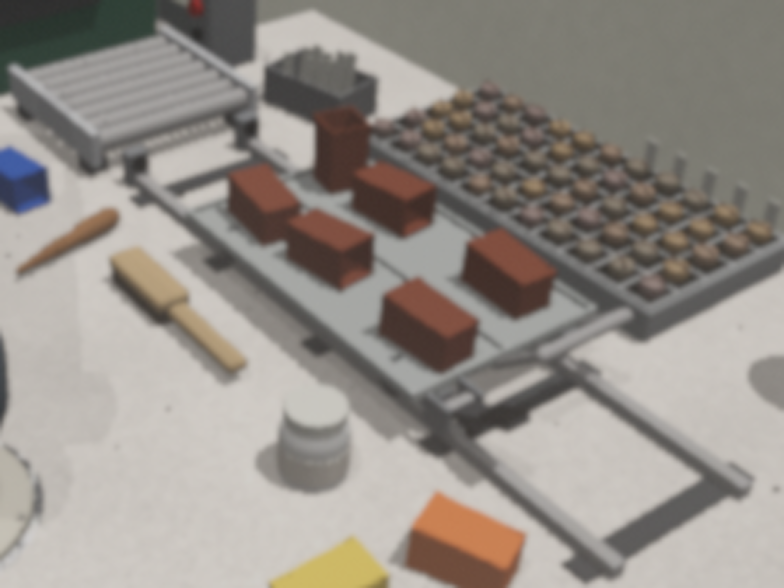

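```bash
cat > h.py <<'E'
import numpy as np, cv2
from scipy.spatial.transform import Rotation as R
from scipy.optimize import least_squares
def cam(c):
    f=200/np.tan(np.radians(c['vfov'])/2); return f,R.from_rotvec(c['rotation']),np.array(c['xyz']),c['cx'],c['cy']
def proj(c,P):
    f,r,t,cx,cy=cam(c); p=r.inv().apply(np.atleast_2d(P)-t); return np.c_[f*p[:,0]/p[:,2]+cx, f*p[:,1]/p[:,2]+cy]
def unproj(c,uv,z):
    f,r,t,cx,cy=cam(c); uv=np.atleast_2d(uv); d=r.apply(np.c_[(uv[:,0]-cx)/f,(uv[:,1]-cy)/f,np.ones(len(uv))])
    return t+d*((z-t[2])/d[:,2])[:,None]
def down(yaw):  # tool pointing down; jaws axis (tool z) at angle yaw in world xy
    z=np.array([np.cos(yaw),np.sin(yaw),0]); y=np.array([0,0,-1.]); x=np.cross(y,z)
    return R.from_matrix(np.c_[x,y,z])
E
python3 - <<'E'
from h import *
from plant import calibration
c=calibration('scene'); cs=calibration('side')
px=np.array([(188,260),(470,57),(626,203),(338,445)])/2.6+[180,160]
W=unproj(c,px,0.068); print(W.round(4))
loc=np.array([(-.131,-.21),(-.131,.21),(.131,.21),(.131,-.21)])
def f(p):
    a=p[2];Rm=np.array([[np.cos(a),-np.sin(a)],[np.sin(a),np.cos(a)]])
    return (proj(c,np.c_[loc@Rm.T+p[:2],[.068]*4])-px).ravel()
s=least_squares(f,[W[:,0].mean(),W[:,1].mean(),np.arctan2(*(W[1]-W[0])[1::-1])-np.pi/2]);print(s.x,s.fun.round(2))
p2=np.array([(600,8),(708,95)])/2.6+[180,160]
D=unproj(c,p2,.05);print(D)
# side check
a=s.x[2];Rm=np.array([[np.cos(a),-np.sin(a)],[np.sin(a),np.cos(a)]])
print((proj(cs,np.c_[loc@Rm.T+s.x[:2],[.068]*4])-[230,100])*2.8)
# wrist pose relative
E
```

```text
[[ 0.4472 -0.195   0.068 ]
 [ 0.4547  0.215   0.068 ]
 [ 0.7069  0.215   0.068 ]
 [ 0.7036 -0.1965  0.068 ]]
[ 0.57705463  0.01087545 -0.00919285] [-1.48 -0.13  0.19 -2.63  1.91 -0.2  -0.54  1.74]
[[0.49929378 0.39595136 0.05      ]
 [0.66942204 0.40144229 0.05      ]]
[[416.5505975  393.5096641 ]
 [186.44760641 208.10096167]
 [356.45218643 149.25802321]
 [600.23040572 305.88593394]]
```

Run:
```python
import cv2,numpy as np
im=cv2.imread('pics/scene0.png'); g=cv2.GaussianBlur(cv2.cvtColor(im,6).astype(float),(0,0),1.2)
gr=lambda u,v: cv2.remap(g.astype(np.float32),np.float32([[u]]),np.float32([[v]]),1)[0,0]
def trace(p,q,n=40,w=8):
    p=np.array(p,float);q=np.array(q,float);d=(q-p)/np.linalg.norm(q-p);nn=np.array([-d[1],d[0]]);o=[]
    for t in np.linspace(0,1,n):
        m=p+(q-p)*t; s=np.arange(-w,w+.1,.5); v=np.array([gr(*(m+nn*k)) for k in s]); gg=np.gradient(v); k=np.argmax(abs(gg)); o.append((round(t,2),s[k],round(gg[k],1)))
    return o
print(trace((4,206),(165,115)))
print(trace((470,75),(612,218)))
print(trace((30,270),(90,385)))
```

```text
[(np.float64(0.0), np.float64(-6.5), np.float32(7.3)), (np.float64(0.03), np.float64(-6.5), np.float32(7.4)), (np.float64(0.05), np.float64(-6.5), np.float32(7.7)), (np.float64(0.08), np.float64(-6.5), np.float32(7.6)), (np.float64(0.1), np.float64(-6.0), np.float32(7.7)), (np.float64(0.13), np.float64(-6.0), np.float32(7.3)), (np.float64(0.15), np.float64(-6.5), np.float32(7.2)), (np.float64(0.18), np.float64(-6.0), np.float32(7.3)), (np.float64(0.21), np.float64(-6.5), np.float32(6.4)), (np.float64(0.23), np.float64(-6.0), np.float32(6.9)), (np.float64(0.26), np.float64(1.0), np.float32(7.0)), (np.float64(0.28), np.float64(1.5), np.float32(6.6)), (np.float64(0.31), np.float64(1.5), np.float32(6.8)), (np.float64(0.33), np.float64(1.0), np.float32(7.5)), (np.float64(0.36), np.float64(1.0), np.float32(7.3)), (np.float64(0.38), np.float64(1.0), np.float32(7.2)), (np.float64(0.41), np.float64(1.0), np.float32(7.5)), (np.float64(0.44), np.float64(1.5), np.float32(6.1)), (np.float64(0.46), np.float64(1.0), np.float32(6.0)), (np.float64(0.49), np.float64(-6.0), np.float32(6.2)), (np.float6
[... 4791 characters left out ...]
), np.float64(3.5), np.float32(-0.5)), (np.float64(0.72), np.float64(2.0), np.float32(-0.5)), (np.float64(0.74), np.float64(-8.0), np.float32(-0.5)), (np.float64(0.77), np.float64(0.5), np.float32(0.5)), (np.float64(0.79), np.float64(-4.0), np.float32(-0.4)), (np.float64(0.82), np.float64(2.0), np.float32(0.8)), (np.float64(0.85), np.float64(6.0), np.float32(-0.6)), (np.float64(0.87), np.float64(-7.0), np.float32(-0.5)), (np.float64(0.9), np.float64(-5.5), np.float32(0.5)), (np.float64(0.92), np.float64(-6.0), np.float32(-0.5)), (np.float64(0.95), np.float64(-7.5), np.float32(4.9)), (np.float64(0.97), np.float64(-6.5), np.float32(11.9)), (np.float64(1.0), np.float64(-8.0), np.float32(11.8))]
```

Run:
```python
import cv2,numpy as np
im=cv2.imread('pics/scene0.png')
cv2.imwrite('pics/s0c.png',cv2.resize(im[230:400,180:480],None,fx=2.6,fy=2.6,interpolation=cv2.INTER_CUBIC))
```

```text
(no output)
```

View pics/s0c.png

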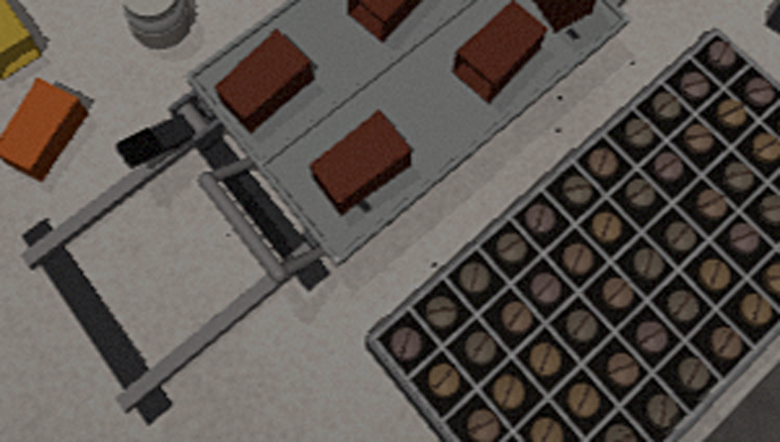

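Run:
```python
from h import *
from plant import calibration
def pj(c,P,k):
    uv=proj(c,P); f=cam(c)[0]; o=np.array([c['cx'],c['cy']]); n=(uv-o)/f; r2=(n**2).sum(1)[:,None]; return o+f*n*(1+k*r2)
loc=np.array([(-.131,-.21),(-.131,.21),(.131,.21),(.131,-.21)])
c=calibration('scene')
px=(np.array([(188,260),(470,57),(626,203),(338,445)])+.5)/2.6-.5+[180,160]
def mk(p):
    a=p[2];Rm=np.array([[np.cos(a),-np.sin(a)],[np.sin(a),np.cos(a)]]); return np.c_[loc@Rm.T+p[:2],[.068]*4]
f=lambda p:(pj(c,mk(p),p[3])-px).ravel()
s=least_squares(f,[.577,.011,0,0]);print(s.x,s.fun.round(2))
# height free, k=0
def f2(p):
    P=mk(p);P[:,2]=p[3];return (proj(c,P)-px).ravel()
s=least_squares(f2,[.577,.011,0,.068]);print(s.x,s.fun.round(2))
f3=lambda p:(pj(c,mk(p),0)-px).ravel()
loc=loc*[.97,.976]
s=least_squares(f3,[.577,.011,0]);print(s.x,s.fun.round(2))
```

```text
[ 0.58051045  0.00801686 -0.00867217 -0.30286784] [-0.41  0.82  0.38 -1.07  0.09  0.54 -0.02 -0.45]
[ 0.56826108  0.01812461 -0.00990581  0.04107579] [ 0.41  0.02 -0.31 -0.72 -0.09  0.55 -0.04  0.09]
[ 0.57682132  0.0095869  -0.00982061] [ 0.67  0.27 -0.15 -0.44 -0.36  0.43 -0.17 -0.18]
```

Run:
```python
from h import *
from plant import calibration
def pj(c,P,k):
    uv=proj(c,P); f=cam(c)[0]; o=np.array([c['cx'],c['cy']]); n=(uv-o)/f; r2=(n**2).sum(1)[:,None]; return o+f*n*(1+k*r2)
for n in ['scene','side']:
    c=calibration(n)
    im=cv2.imread(f'pics/{n}0.png')
    for k,col in ((0,(0,255,0)),(-.3,(0,0,255))):
        t=np.linspace(0,2*np.pi,60); P=np.c_[.1*np.cos(t),.1*np.sin(t),0*t]
        cv2.polylines(im,[pj(c,P,k).astype(int)],True,col)
        for q in pj(c,[[.2423,.5487,.2444],[.2423,.5487,.2304]],k): cv2.circle(im,tuple(int(v) for v in q),3,col,-1)
    cv2.imwrite(f'pics/{n}_k.png',im)
```

```text
(no output)
```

View pics/scene_k.png

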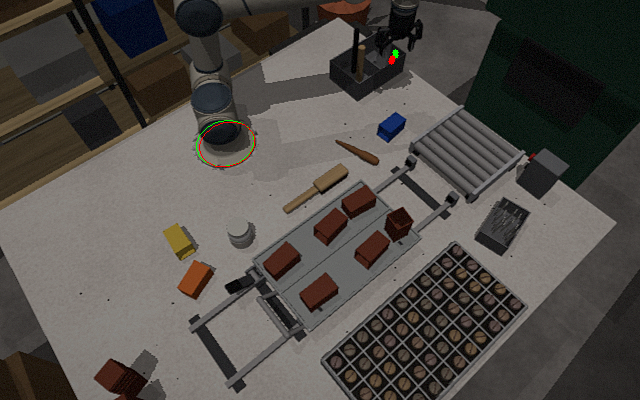

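View pics/side_k.png

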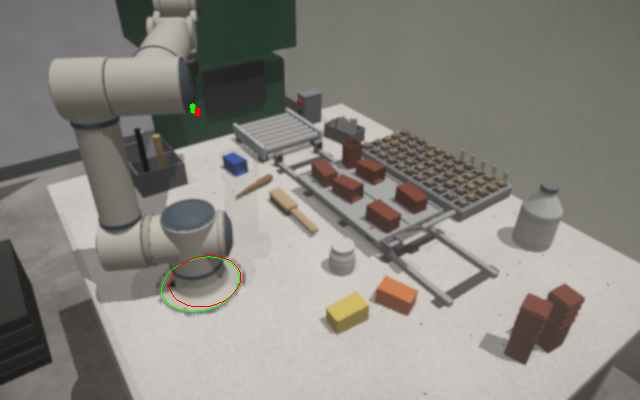

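Run:
```python
from h import *
from plant import calibration,manip,solver
s=manip.sense(); T=R.from_rotvec(s['orientation']); c=calibration('wrist'); C=R.from_rotvec(c['rotation'])
print('tool',T.as_matrix().round(3)); print('cam in tool',T.inv().apply(c['xyz']-s['tcp_pos']).round(4)); print((T.inv()*C).as_matrix().round(3))
for yaw in (np.pi/2,-np.pi/2):
  for p in ([.5,0,.3],[.6,0,.3],[.66,0,.3],[.6,0,.36],[.55,0,.4]):
    q=solver.solve_ik(p,down(yaw).as_rotvec()); print(yaw,p,None if q is None else np.round(q,2))
# tilted poses
def tilt(ax_xy, lean):  # body leans by lean toward horizontal dir angle ax
    pass
c=calibration('scene')
print(unproj(c,np.array([[155,325]])/2.6+[180,160],.08))
```

```text
tool [[ 0.915 -0.001  0.404]
 [-0.404 -0.001  0.915]
 [-0.    -1.    -0.002]]
cam in tool [-0.0713 -0.1294  0.0002]
[[ 0.     0.96   0.28 ]
 [ 0.001 -0.28   0.96 ]
 [ 1.    -0.    -0.001]]
1.5707963267948966 [0.5, 0, 0.3] [-0.07 -0.16  1.38  0.    1.92 -1.64]
1.5707963267948966 [0.6, 0, 0.3] [-0.06  0.11  1.11  0.    1.92 -1.63]
1.5707963267948966 [0.66, 0, 0.3] [-0.05  0.28  0.92  0.    1.94 -1.62]
1.5707963267948966 [0.6, 0, 0.36] [-0.06  0.15  0.96  0.    2.03 -1.63]
1.5707963267948966 [0.55, 0, 0.4] [-0.06  0.05  1.    0.    2.1  -1.63]
-1.5707963267948966 [0.5, 0, 0.3] [-0.07 -0.16  1.38 -0.    1.92  1.5 ]
-1.5707963267948966 [0.6, 0, 0.3] [-0.06  0.11  1.11 -0.    1.92  1.51]
-1.5707963267948966 [0.66, 0, 0.3] [-0.05  0.28  0.92 -0.    1.94  1.52]
-1.5707963267948966 [0.6, 0, 0.36] [-0.06  0.15  0.96 -0.    2.03  1.51]
-1.5707963267948966 [0.55, 0, 0.4] [-0.06  0.05  1.   -0.    2.1   1.51]
[[ 0.48882023 -0.26523143  0.08      ]]
```

Run:
```python
from h import *
import json
from plant import calibration,manip,read_camera
manip.reach([.60,.01,.38],down(np.pi/2).as_rotvec())
c=calibration('wrist'); cv2.imwrite('pics/w1.png',read_camera('wrist'))
json.dump({k:(v.tolist() if hasattr(v,'tolist') else v) for k,v in c.items()},open('w1.json','w'))
print(manip.sense()['clock'],c)
```

```text
2.55 {'vfov': 63.79545637732579, 'cx': 320.1188927911076, 'cy': 204.01978424227264, 'xyz': array([0.52878788, 0.010933  , 0.50925241]), 'rotation': array([2.06868469, 2.07055012, 0.29451067])}
```

View pics/w1.png

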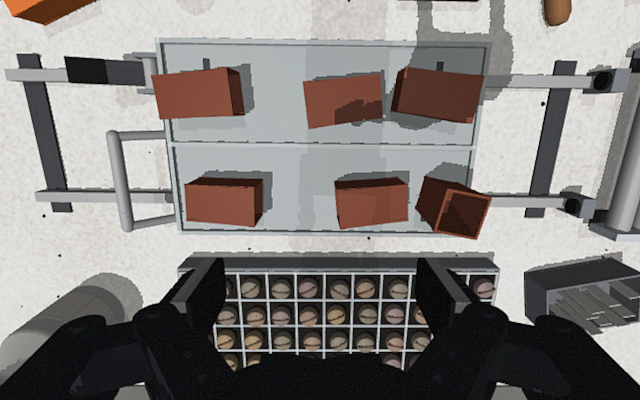

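```bash
cat >> h.py <<'E'
DZ=.062
def rot2(a): return np.array([[np.cos(a),-np.sin(a)],[np.sin(a),np.cos(a)]])
def lying(x,y,yaw):  # 8 corners of lying pot, axis foot->rim along yaw, (x,y)=mid point
    P=[]
    for s,h in ((-.045,.024),(.045,.027)):
        for lat in (-h,h):
            for z in (0,2*h): P.append((s,lat,z))
    P=np.array(P); P[:,:2]=P[:,:2]@rot2(yaw).T+[x,y]; P[:,2]+=DZ; return P
def upright(x,y,yaw):
    P=[]
    for z,h in ((0,.024),(.09,.027)):
        for a in (-h,h):
            for b in (-h,h): P.append((a,b,z))
    P=np.array(P); P[:,:2]=P[:,:2]@rot2(yaw).T+[x,y]; P[:,2]+=DZ; return P
def redmask(im):
    hsv=cv2.cvtColor(im,cv2.COLOR_BGR2HSV).astype(int)
    b,g,r=[im[:,:,i].astype(float) for i in range(3)]
    return ((r>1.6*g)&(r>1.6*b)&(r>25)&(g<0.9*(b+25))).astype(np.uint8)
def hullmask(c,P,shape=(400,640)):
    m=np.zeros(shape,np.uint8); q=cv2.convexHull(np.round(proj(c,P)*16).astype(np.int32))
    cv2.fillConvexPoly(m,q,255,cv2.LINE_AA,4); return m.astype(np.float32)/255
def fit(model,views,p0):
    """views: list of (calib, mask); returns p, iou list"""
    from scipy.optimize import minimize
    R0=model(*p0); loc=[]
    for c,m in views:
        uv=proj(c,R0); lo=np.maximum(uv.min(0)-25,0).astype(int); hi=np.minimum(uv.max(0)+25,[639,399]).astype(int)
        w=np.zeros_like(m,np.float32)
        # keep only components overlapping the guess
        n,lab=cv2.connectedComponents(m); g=hullmask(c,R0)>.5
        cnt=np.bincount(lab[g],minlength=n).astype(float); cnt[0]=0; keep=cnt>0.15*g.sum()
        mm=keep[lab].astype(np.float32); w[lo[1]:hi[1],lo[0]:hi[0]]=1; loc.append((c,mm*w,w))
    def cost(p):
        r=0
        for c,mm,w in loc:
            h=hullmask(c,model(*p)); r+=np.abs(h-mm).__mul__(w).sum()/max(h.sum(),1)
        return r
    p0=np.array(p0,float); sim=np.array([p0,p0+[.008,0,0],p0+[0,.008,0],p0+[0,0,.15]])
    s=minimize(cost,p0,method='Nelder-Mead',options=dict(initial_simplex=sim,xatol=2e-4,fatol=1e-4,maxiter=300))
    return s.x,s.fun/len(loc)
E
python3 - <<'E'
from h import *
import json
from plant import calibration
c=json.load(open('w1.json')); sc=calibration('scene'); sd=calibration('side')
px=np.array([(157,40),(491,42),(475,236),(181,236.)])
loc=np.array([(-.131,-.21),(-.131,.21),(.131,.21),(.131,-.21)])
f=lambda p:(proj(c,np.c_[loc@rot2(p[2]).T+p[:2],[.068]*4])-px).ravel()
s=least_squares(f,[.577,.01,0]);print('deck',s.x,s.fun.round(1))
print('stops',unproj(c,[(600,82),(577,205)],.05),'pedal',unproj(c,[(66,70),(148,72)],.08), 'bar', unproj(c,[(115,133),(127,230)],.106))
im=cv2.imread('pics/w1.png'); m=redmask(im); im0=cv2.imread('pics/scene0.png'); m0=redmask(im0)
cv2.imwrite('pics/m.png',np.hstack([m,m0])[:, :]*255)
guess={'1':(200,92),'2':(343,100),'3':(438,95),'4':(224,200),'5':(372,202)}
out={}
for k,uv in guess.items():
    x,y=unproj(c,uv,DZ+.035)[0,:2]; best=None
    for yaw in (np.pi/2,-np.pi/2):
        r=fit(lying,[(c,m),(sc,m0)],(x,y,yaw)); print(k,np.round(r[0],4),round(r[1],3))
        if best is None or r[1]<best[1]: best=r
    out[k]=best[0].tolist()
    for I,cc in ((im,c),(im0,sc)):
        q=cv2.convexHull(proj(cc,lying(*best[0])).astype(np.float32)); cv2.polylines(I,[np.round(q).astype(int)],True,(0,255,0))
        rim=proj(cc,lying(*best[0])[4:]).mean(0); cv2.circle(I,tuple(int(v) for v in rim),3,(255,255,0),-1)
x,y=unproj(c,(450,210),DZ+.045)[0,:2]
r=fit(upright,[(c,m),(sc,m0)],(x,y,0.1)); print('f',np.round(r[0],4),r[1]); out['f']=r[0].tolist()
json.dump(out,open('pots.json','w'))
cv2.imwrite('pics/w1f.png',im); cv2.imwrite('pics/s0f.png',cv2.resize(im0[160:360,220:440],None,fx=3.5,fy=3))
E
```

```text
deck [0.57588736 0.01839928 0.00491434] [ 0.3  1.2  3.5 -2.3 -6.7 -0.   2.2  1. ]
stops [[0.49169011 0.38575472 0.05      ]
 [0.66347514 0.3934217  0.05      ]] pedal [[ 0.48069025 -0.30463991  0.08      ]
 [ 0.48291748 -0.20319975  0.08      ]] bar [[ 0.55543713 -0.24113604  0.106     ]
 [ 0.68250523 -0.24761095  0.106     ]]
1 [ 0.5111 -0.1401  1.653 ] 0.444
1 [ 0.51   -0.1358 -1.4809] 0.445
2 [0.5175 0.0361 1.6652] 0.224
2 [ 0.5177  0.0377 -1.4293] 0.201
3 [0.5101 0.1517 1.455 ] 0.207
3 [ 0.5115  0.1523 -1.6501] 0.198
4 [ 0.6432 -0.1166  1.5606] 0.478
4 [ 0.6451 -0.1149 -1.5661] 0.479
5 [0.6452 0.0756 1.7222] 0.271
5 [ 0.6464  0.0776 -1.4412] 0.248
f [ 0.6447  0.1764 -0.2662] 0.2525812089443207
```

View pics/w1f.png

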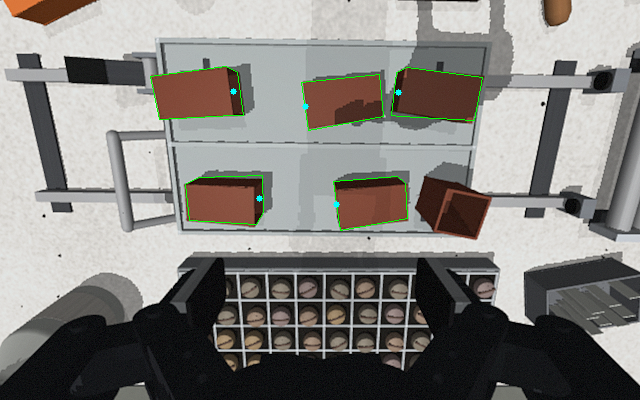

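View pics/s0f.png

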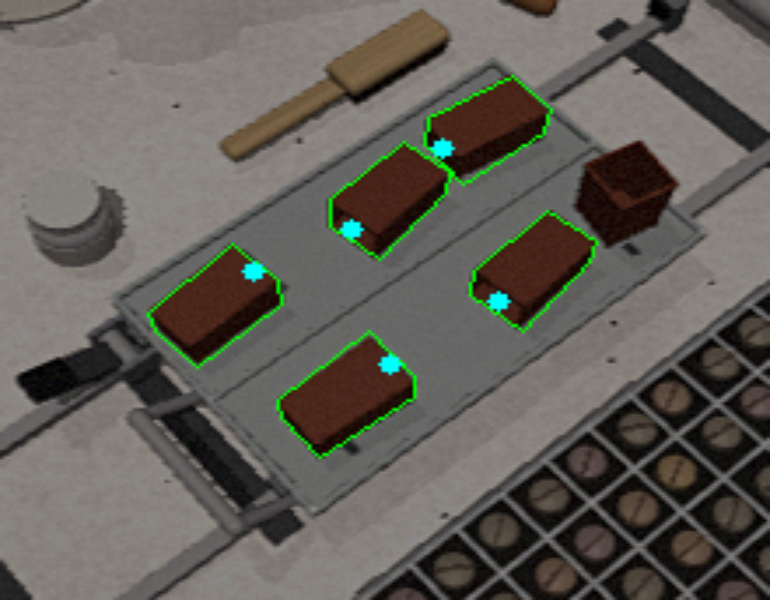

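Run:
```python
import cv2
im=cv2.imread('pics/w1.png')
a=cv2.resize(im[25:145,380:500],None,fx=3.2,fy=3.2,interpolation=cv2.INTER_CUBIC)
b=cv2.resize(im[50:170,140:260],None,fx=3.2,fy=3.2,interpolation=cv2.INTER_CUBIC)
c=cv2.resize(im[165:250,170:290],None,fx=3.2,fy=3.2,interpolation=cv2.INTER_CUBIC)
d=cv2.resize(im[165:250,400:520],None,fx=3.2,fy=3.2,interpolation=cv2.INTER_CUBIC)
import numpy as np
o=np.vstack([np.hstack([b,a]),np.hstack([c,d])])
cv2.imwrite('pics/z1.png',(255*(o/255.)**.6).astype('uint8')[:600])
```

```text
(no output)
```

View pics/z1.png

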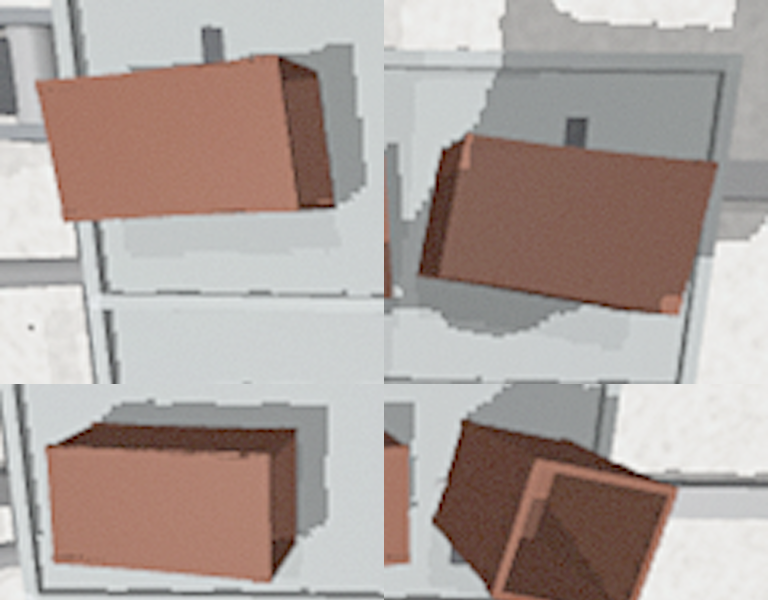

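Run:
```python
import cv2,numpy as np
im=cv2.imread('pics/scene0.png'); sd=cv2.imread('pics/side0.png')
a=cv2.resize(im[175:250,315:415],(600,450),interpolation=cv2.INTER_CUBIC)
cv2.imwrite('pics/z2.png',(255*(a/255.)**.5).astype('uint8'))
b=cv2.resize(sd[145:235,305:435],(780,540),interpolation=cv2.INTER_CUBIC)
cv2.imwrite('pics/z3.png',(255*(b/255.)**.6).astype('uint8'))
```

```text
(no output)
```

View pics/z2.png

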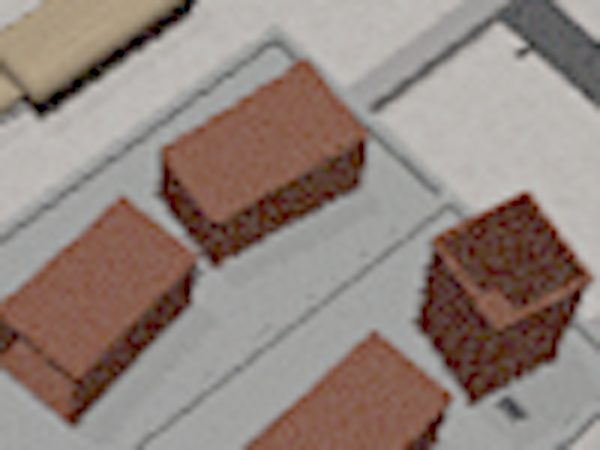

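View pics/z3.png

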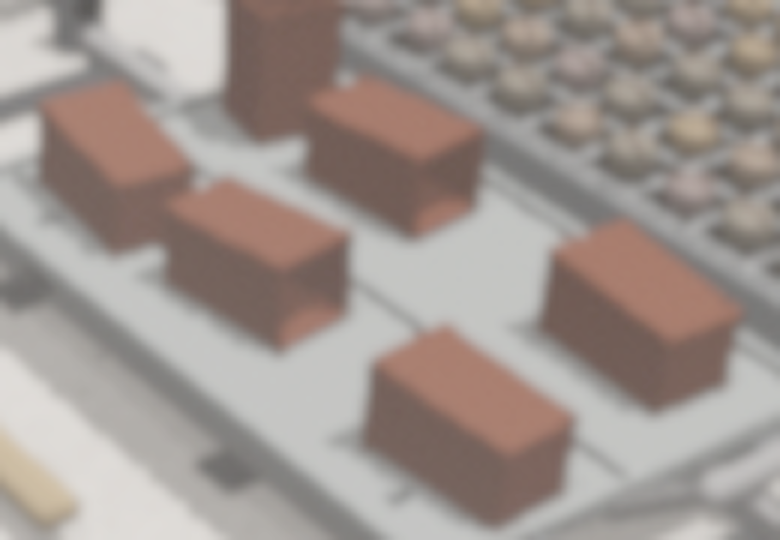

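```bash
cat >> h.py <<'E'
UP=np.array([0,0,1.])
def toolR(alpha,lam,sig):
    """back vector leans by lam toward horizontal dir alpha; jaw axis = sig*(-sin a,cos a,0).
    camera (tool -x) : sig=+1 -> ?"""
    d=np.array([np.cos(alpha),np.sin(alpha),0]); b=np.cos(lam)*UP+np.sin(lam)*d
    y=-b; z=sig*np.array([-np.sin(alpha),np.cos(alpha),0]); x=np.cross(y,z)
    return R.from_matrix(np.c_[x,y,z])
def grasp_pose(pot,th,s,h,sig):
    x,y,psi=pot; a=np.array([np.cos(psi),np.sin(psi),0])
    G=np.array([x,y,DZ+.0255])+s*a+h*UP
    r=toolR(psi,th,sig); return G,r
def place_pose(xy,alpha,th,s,h,sig):
    # after: lean dir alpha, lean 90-th ; jaw axis continuity: alpha=psi+pi+delta -> sign flips
    d=np.array([np.cos(alpha),np.sin(alpha),0])
    r=toolR(alpha,np.pi/2-th,-sig)
    G=np.array([xy[0],xy[1],DZ+.045])+s*UP+h*d
    return G,r
def tcp(G,r): return G+.005*r.as_matrix()[:,1]
E
python3 - <<'E'
from h import *
from plant import solver,manip
r=toolR(np.pi/2,.7,1); print('cam up?',-r.as_matrix()[:,0])
pots={1:(.511,-.140,1.653),2:(.5177,.0377,-1.4293),3:(.5101,.1517,1.455),4:(.6432,-.1166,1.5606),5:(.6464,.0776,-1.4412)}
rad=np.radians
def ok(G,r):
    q=solver.solve_ik(tcp(G,r),r.as_rotvec()); return q
for k,p in pots.items():
  for sig in (1,-1):
    row=[]
    for th in (20,30,40,45,50):
        G,r=grasp_pose(p,rad(th),.02,.004,sig)
        a=ok(G,r) is not None; b=ok(G+[0,0,.08],r) is not None
        fin=[]
        for al in range(0,360,30):
            G2,r2=place_pose(p[:2],rad(al),rad(th),.02,.004,sig)
            if ok(G2,r2) is not None and ok(G2+[0,0,.08],r2) is not None: fin.append(al)
        row.append((th,int(a),int(b),fin))
    print(k,sig,row)
E
```

```text
cam up? [-2.77555756e-17 -7.64842187e-01  6.44217687e-01]
1 1 [(20, 0, 0, [30, 60, 90, 120, 270, 300]), (30, 0, 0, [0, 30, 60, 90, 120, 270, 300, 330]), (40, 0, 0, [0, 30, 60, 90, 120, 150, 180, 270, 300, 330]), (45, 0, 0, [0, 30, 60, 90, 120, 150, 180, 270, 300, 330]), (50, 0, 0, [0, 30, 60, 90, 120, 150, 180, 270, 300, 330])]
1 -1 [(20, 1, 1, [30, 210, 240, 270, 300]), (30, 1, 1, [0, 30, 210, 240, 270, 300, 330]), (40, 1, 1, [0, 30, 150, 180, 210, 240, 270, 300, 330]), (45, 1, 1, [0, 30, 150, 180, 210, 240, 270, 300, 330]), (50, 1, 1, [0, 30, 150, 180, 210, 240, 270, 300, 330])]
2 1 [(20, 1, 1, [30, 60, 90, 120, 150, 300, 330]), (30, 1, 1, [0, 30, 60, 90, 120, 150, 300, 330]), (40, 1, 1, [0, 30, 60, 90, 120, 150, 300, 330]), (45, 1, 1, [0, 30, 60, 90, 120, 150, 180, 210, 300, 330]), (50, 1, 1, [0, 30, 60, 90, 120, 150, 180, 210, 300, 330])]
2 -1 [(20, 0, 0, [30, 60, 240, 270, 300, 330]), (30, 0, 0, [0, 30, 60, 210, 240, 270, 300, 330]), (40, 1, 0, [0, 30, 60, 210, 240, 270, 300, 330]), (45, 1, 0, [0, 30, 60, 150, 180, 210, 240, 270, 300, 330]), (50, 1, 0, [0, 30, 60, 150, 180, 210,
[... 803 characters left out ...]
), (30, 1, 1, [180, 210, 240, 270, 300]), (40, 1, 1, [30, 150, 180, 210, 240, 270, 300]), (45, 1, 1, [0, 30, 150, 180, 210, 240, 270, 300, 330]), (50, 1, 1, [0, 30, 150, 180, 210, 240, 270, 300, 330])]
5 1 [(20, 1, 1, [60, 90, 120, 150, 180]), (30, 1, 1, [60, 90, 120, 150, 180, 330]), (40, 1, 1, [30, 60, 90, 120, 150, 180, 210, 330]), (45, 1, 1, [0, 30, 60, 90, 120, 150, 180, 210, 330]), (50, 1, 1, [0, 30, 60, 90, 120, 150, 180, 210, 300, 330])]
5 -1 [(20, 0, 0, [210, 240, 270, 300]), (30, 0, 0, [180, 210, 240, 270, 300, 330]), (40, 0, 0, [30, 60, 180, 210, 240, 270, 300, 330]), (45, 0, 0, [0, 30, 60, 180, 210, 240, 270, 300, 330]), (50, 0, 0, [0, 30, 60, 150, 180, 210, 240, 270, 300, 330])]
```

Run:
```python
from h import *
from plant import calibration,manip,read_camera,eoat,solver
import json
c=json.load(open('w1.json'))
print(unproj(c,[(66,58),(66,82)],.09), 'jar?')
sc=calibration('scene'); print('jar top',unproj(sc,[(238,228)],.085),'brush',unproj(sc,[(285,210),(347,172)],.03))
r=toolR(-np.pi/2,np.radians(25),1)
P=np.array([.482,-.278,0])
t=.014*r.as_matrix()[:,1]
for z in (.15,.10,.03):
    print(z,solver.solve_ik(P+[0,0,z]-t,r.as_rotvec()))
```

```text
[[ 0.46842845 -0.29434454  0.09      ]
 [ 0.49545484 -0.30028949  0.09      ]] jar?
jar top [[ 0.3469476  -0.17080618  0.085     ]] brush [[ 0.36187505 -0.01506667  0.03      ]
 [ 0.38169168  0.22585333  0.03      ]]
0.15 [-0.77220568  0.20650653  1.30405661  0.32895254  1.92718277 -0.70282425]
0.1 [-0.77220568  0.22722698  1.36967115  0.31996424  1.84534645 -0.73176822]
0.03 [-0.77220568  0.27511909  1.44146892  0.31173194  1.73156318 -0.76982458]
```

Run:
```python
from h import *
from plant import calibration,manip,read_camera,eoat,solver
eoat.command_gripper(0.0)
r=toolR(-np.pi/2,np.radians(25),1)
P=np.array([.482,-.280,0]); t=.014*r.as_matrix()[:,1]
manip.reach(P+[0,0,.15]-t,r.as_rotvec())
f0=manip.sense()['contact_force']
hit=manip.line_to(P+[0,0,.095]-t,vel=.08,force_limit=4); s=manip.sense(); print(hit,(s['tcp_pos']+t).round(4),(s['contact_force']-f0).round(1))
hit=manip.line_to(P+[0,.0,.02]-t,vel=.03,force_limit=30); s=manip.sense(); print(hit,(s['tcp_pos']+t).round(4),(s['contact_force']-f0).round(1))
manip.sleep(.3); print((manip.sense()['tcp_pos']+t).round(4),(manip.sense()['contact_force']-f0).round(1),s['clock'])
c=calibration('wrist'); cv2.imwrite('pics/w2.png',read_camera('wrist')); cv2.imwrite('pics/side2.png',read_camera('side'))
```

```text
False [ 0.4821 -0.2802  0.0954] [ 0.3  0.5 -0.8]
True [ 0.4827 -0.2821  0.0454] [-1.8 -0.   6.7]
[ 0.4827 -0.2821  0.0455] [-1.1 -0.2  6. ] 7.275
```

View pics/side2.png

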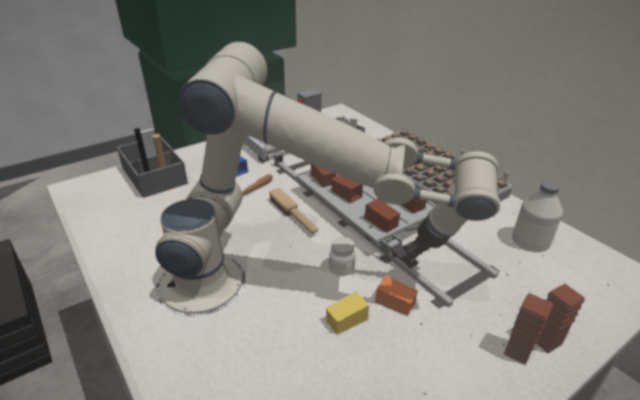

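Run:
```python
from h import *
from plant import calibration,manip,read_camera,eoat,solver
r=toolR(-np.pi/2,np.radians(25),1)
p=manip.sense()['tcp_pos']
manip.line_to(p+[0,-.03,.12],vel=.15)
c=calibration('wrist'); cv2.imwrite('pics/w3.png',read_camera('wrist'))
print(unproj(c,[(320,204)],.04))
sd=read_camera('side'); cv2.imwrite('pics/side3.png',cv2.resize(sd[200:320,330:510],None,fx=4,fy=4))
d,dy,a=.482,-.214,.0
for ang in (0,.3,.5,.62):
    e=.45-ang; P=np.array([[.482+s*.015,-.214-.092*np.cos(e),.045+.092*np.sin(e)+.008] for s in (-1,1)])
    print(ang,proj(c,P).round(0).tolist())
```

```text
[[ 0.48234401 -0.26406544  0.04      ]]
0 [[299.0, 238.0], [341.0, 238.0]]
0.3 [[301.0, 250.0], [339.0, 250.0]]
0.5 [[302.0, 251.0], [337.0, 251.0]]
0.62 [[303.0, 250.0], [337.0, 250.0]]
```

View pics/w3.png

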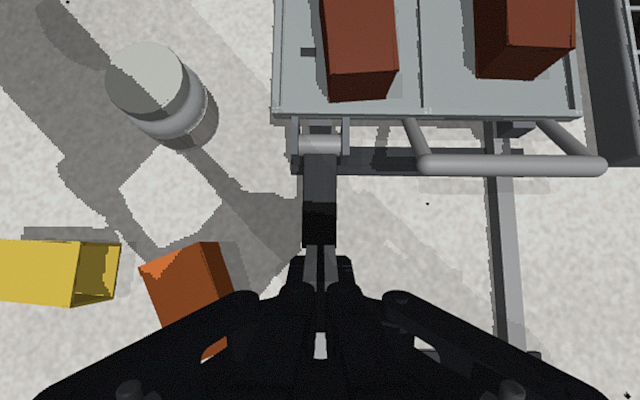

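View pics/side3.png

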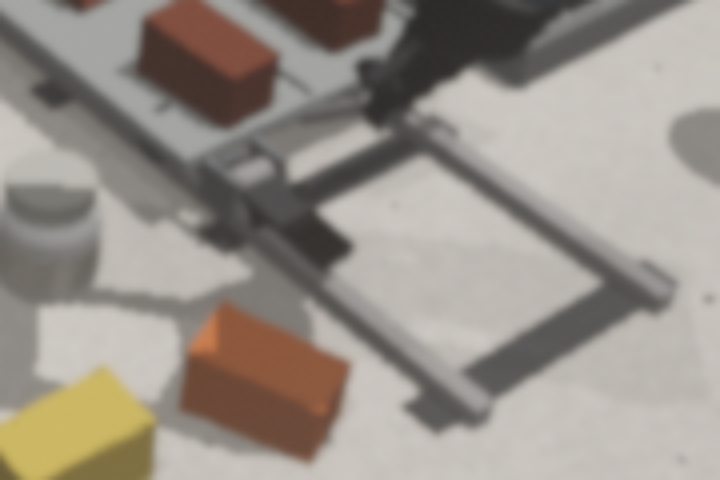

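Run:
```python
from h import *
import json
from plant import calibration
c=json.load(open('w1.json')); sc=calibration('scene'); sd=calibration('side')
ims=[cv2.imread(f'pics/{n}.png') for n in ('w1','scene0','side0')]
for thr in (1.3,1.45,1.6):
    def rm(im):
        b,g,r=[cv2.GaussianBlur(im[:,:,i].astype(np.float32),(0,0),.7) for i in range(3)]
        return ((r>thr*g+3)&(r>thr*b+3)).astype(np.uint8)
    ms=[rm(i) for i in ims]
    if thr==1.45: cv2.imwrite('pics/m.png',np.vstack([ms[0][:250]*255,ms[1][150:350]*255]))
    for k,g in {1:(.511,-.140,1.653),2:(.5177,.0377,-1.4293),3:(.5101,.1517,1.455),4:(.6432,-.1166,1.5606),5:(.6464,.0776,-1.4412)}.items():
        o=[]
        for v in ([0],[1],[0,1]):
            V=[((c,sc,sd)[i],ms[i]) for i in v]; r=fit(lying,V,g); o.append((r[0].round(4).tolist(),round(r[1],3)))
        print(thr,k,o)
```

```text
1.3 1 [([0.5109, -0.1384, 1.6349], np.float64(0.05)), ([0.5083, -0.136, 1.6633], np.float64(0.144)), ([0.5107, -0.1385, 1.645], np.float64(0.099))]
1.3 2 [([0.5177, 0.0383, -1.4377], np.float64(0.066)), ([0.5166, 0.0379, -1.4226], np.float64(0.914)), ([0.5174, 0.0379, -1.4384], np.float64(0.49))]
1.3 3 [([0.5104, 0.1499, 1.4624], np.float64(0.084)), ([0.5088, 0.1469, 1.3926], np.float64(0.99)), ([0.5101, 0.149, 1.4469], np.float64(0.541))]
1.3 4 [([0.6446, -0.1184, 1.5356], np.float64(0.07)), ([0.6429, -0.1159, 1.557], np.float64(0.14)), ([0.6445, -0.1181, 1.5476], np.float64(0.107))]
1.3 5 [([0.6465, 0.0784, -1.4906], np.float64(0.063)), ([0.6452, 0.0783, -1.417], np.float64(0.115)), ([0.6469, 0.0784, -1.4635], np.float64(0.095))]
1.45 1 [([0.5111, -0.1383, 1.6309], np.float64(0.066)), ([0.5089, -0.1357, 1.6832], np.float64(0.17)), ([0.5107, -0.1383, 1.6444], np.float64(0.12))]
1.45 2 [([0.5175, 0.038, -1.4349], np.float64(0.088)), ([0.5168, 0.0366, -1.3432], np.float64(0.152)), ([0.5181, 0.0376, -1.42], np.float64(0.125))]
1.45 3 [([0.5107, 0.149, 1.4546], np.float64(0.099)), ([0.5
[... 437 characters left out ...]
086)), ([0.5088, -0.1352, 1.7129], np.float64(0.197)), ([0.5111, -0.1381, 1.6439], np.float64(0.144))]
1.6 2 [([0.5177, 0.0386, -1.4602], np.float64(0.251)), ([0.5163, 0.0377, -1.3409], np.float64(0.175)), ([0.5176, 0.0385, -1.4074], np.float64(0.217))]
1.6 3 [([0.5123, 0.1499, 1.5065], np.float64(0.531)), ([0.5087, 0.1501, 1.5416], np.float64(0.197)), ([0.5112, 0.1495, 1.5012], np.float64(0.368))]
1.6 4 [([0.6449, -0.1181, 1.5827], np.float64(0.105)), ([0.6433, -0.1177, 1.617], np.float64(0.198)), ([0.6452, -0.1179, 1.5635], np.float64(0.152))]
1.6 5 [([0.6471, 0.0779, -1.4664], np.float64(0.105)), ([0.6457, 0.0777, -1.3672], np.float64(0.166)), ([0.647, 0.078, -1.4266], np.float64(0.139))]
```

View pics/m.png

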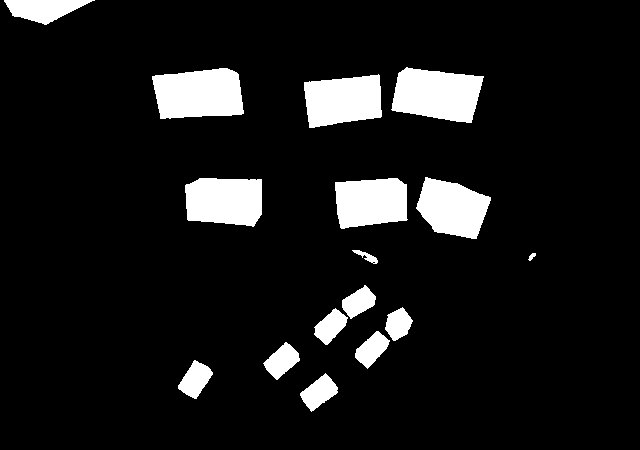

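```bash
cat >> h.py <<'E'
EPS=np.arctan(3/90)
def redmask(im,thr=1.3):
    b,g,r=[cv2.GaussianBlur(im[:,:,i].astype(np.float32),(0,0),.7) for i in range(3)]
    return ((r>thr*g+3)&(r>thr*b+3)).astype(np.uint8)
VIEW=([.60,.01,.38],down(np.pi/2).as_rotvec())
def look(tag,move=True):
    from plant import manip,read_camera,calibration
    if move: manip.reach(*VIEW)
    c=calibration('wrist'); im=read_camera('wrist'); cv2.imwrite(f'pics/{tag}.png',im); return c,im
def place_pose(xy,alpha,th,s,h,sig):
    d=np.array([np.cos(alpha),np.sin(alpha),0])
    r=toolR(alpha,np.pi/2-th-EPS,-sig)
    return np.array([xy[0],xy[1],DZ+.045])+s*UP+h*d, r
def mv(kind,G,r,**k):
    from plant import manip
    return (manip.reach(tcp(G,r),r.as_rotvec()) if kind=='r' else manip.line_to(tcp(G,r),ori=r.as_rotvec(),**k))
E
python3 - <<'E'
from h import *
from plant import manip,eoat,solver
c,im=look('w4'); m=redmask(im)
pot,cost=fit(lying,[(c,m)],(.6446,-.1184,1.5356)); print(pot.round(4),cost)
th,s,h,sig=np.radians(35),.02,.006,-1
eoat.command_gripper(.074)
G,r=grasp_pose(pot,th,s,h,sig)
q0=manip.sense()['joints']; q=solver.solve_ik(tcp(G+[0,0,.1],r),r.as_rotvec()); print((q-q0).round(2),q.round(2))
mv('r',G+[0,0,.1],r); print(manip.sense()['clock'])
for a in (150,180,210,240,270,300):
    G2,r2=place_pose((.643,-.145),np.radians(a),th,s,h,sig)
    q2=solver.solve_ik(tcp(G2+[0,0,.06],r2),r2.as_rotvec()); print(a,None if q2 is None else (q2-q).round(2))
cv2.imwrite('pics/side4.png',__import__('plant').read_camera('side'))
E
```

```text
[ 0.6458 -0.1135  1.5232] 0.06870733201503754
[ 0.13  0.1   0.34 -0.61 -0.37  1.68] [ 0.09  0.26  1.24 -0.61  1.7   0.07]
12.5
150 [-0.2  -0.65  0.76  0.1  -0.99  2.16]
180 [-0.53 -0.68  0.78  1.16 -0.97  0.79]
210 [-0.74 -0.4   0.55  1.52 -0.5   0.1 ]
240 [-0.77 -0.04  0.18  1.52 -0.05 -0.23]
270 [-0.7   0.31 -0.25  1.44  0.35 -0.46]
300 [-0.57  0.64 -0.73  1.33  0.74 -0.7 ]
```

View pics/side4.png

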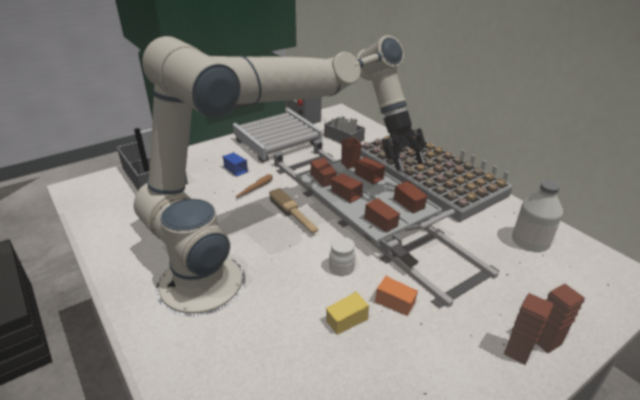

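Run:
```python
from h import *
from plant import manip,eoat,solver,read_camera
pot=(.6458,-.1135,1.5232); th,s,h,sig=np.radians(35),.02,.006,-1
G,r=grasp_pose(pot,th,s,h,sig)
print(mv('l',G,r,vel=.1,force_limit=12),manip.sense()['contact_force'].round(1))
eoat.command_gripper(.03); print('open',manip.sense()['opening'])
mv('l',G+[0,0,.09],r,vel=.12); print('open',manip.sense()['opening'],manip.sense()['contact_force'].round(1))
G2,r2=place_pose((.643,-.145),np.radians(240),th,s,h,sig)
mv('r',G2+[0,0,.04],r2); print(manip.sense()['opening'],manip.sense()['clock'])
cv2.imwrite('pics/side5.png',read_camera('side')); c,im=look('w5',False)
```

```text
False [-0.4  0.6  1.6]
open 0.05209706186994538
open 0.05264056875532771 [-0.8 -0.  -0.9]
0.05171265618471282 16.2833
```

View pics/side5.png

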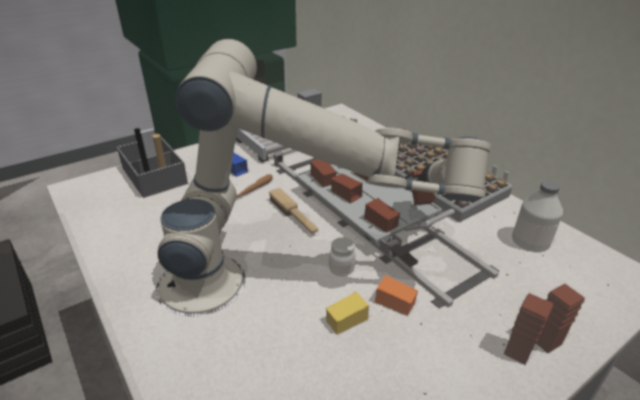

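View pics/w5.png

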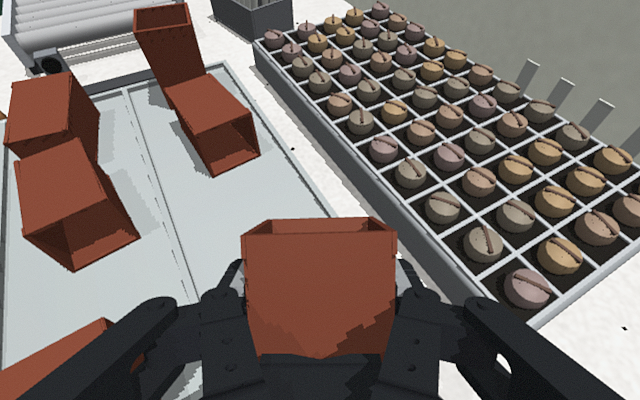

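Run:
```python
from h import *
from plant import manip,eoat,solver,read_camera
th,s,h,sig=np.radians(35),.02,.006,-1
G2,r2=place_pose((.643,-.145),np.radians(240),th,s,h,sig)
print(mv('l',G2+[0,0,.006],r2,vel=.1), mv('l',G2-[0,0,.006],r2,vel=.02,force_limit=4))
st=manip.sense(); print((st['tcp_pos']-tcp(G2,r2)).round(4),st['contact_force'].round(1))
eoat.command_gripper(.074)
b=-r2.as_matrix()[:,1]
p=st['tcp_pos']; manip.line_to(p+.10*b+[0,0,.02],vel=.15)
c,im=look('w6'); m=redmask(im)
print(manip.sense()['clock'])
for k,g in {1:(.511,-.135,1.635),2:(.5177,.0425,-1.4377),3:(.5104,.1547,1.4624),5:(.6465,.083,-1.49)}.items():
    p,co=fit(lying,[(c,m)],g); print(k,p.round(4).tolist(),round(co,3))
p,co=fit(upright,[(c,m)],(.643,-.145,np.radians(60))); print(4,p.round(4),co)
```

```text
False True
[ 0.0004 -0.0001 -0.0009] [-0.5 -0.2  3.6]
19.9
1 [0.5109, -0.1334, 1.6467] 0.049
2 [0.5175, 0.0428, -1.4482] 0.063
3 [0.5105, 0.1549, 1.4582] 0.081
5 [0.6465, 0.0833, -1.4912] 0.061
4 [ 0.6295 -0.1292  1.6069] 0.4136170446872711
```

View pics/w6.png

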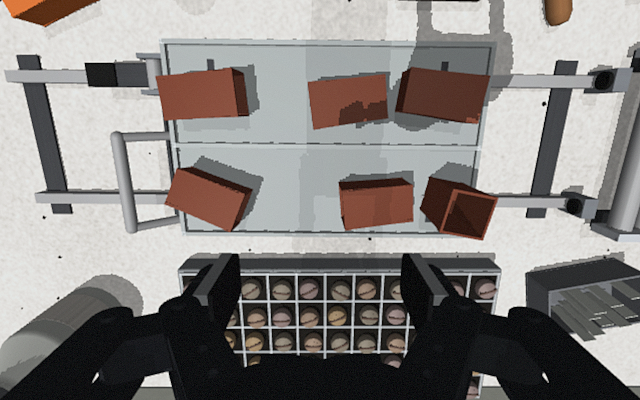

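Run:
```python
from h import *
from plant import calibration,read_camera
im=cv2.imread('pics/w6.png'); a=cv2.resize(im[150:250,150:280],None,fx=4.5,fy=4.5,interpolation=cv2.INTER_CUBIC)
cv2.imwrite('pics/z4.png',(255*(a/255.)**.6).astype('uint8'))
sd=read_camera('side'); b=cv2.resize(sd[145:245,305:445],None,fx=4.5,fy=4.5,interpolation=cv2.INTER_CUBIC); cv2.imwrite('pics/z5.png',(255*(b/255.)**.6).astype('uint8'))
```

```text
(no output)
```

View pics/z4.png

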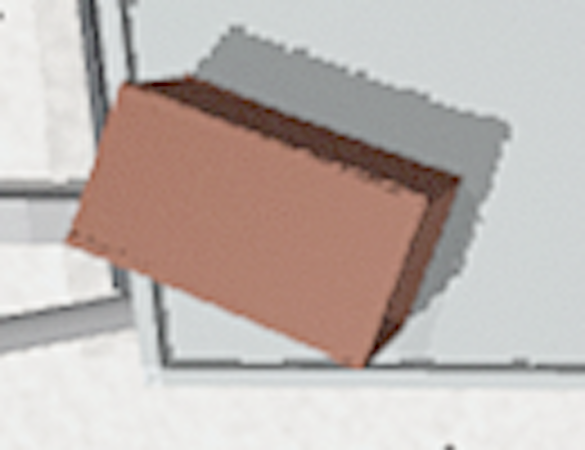

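View pics/z5.png

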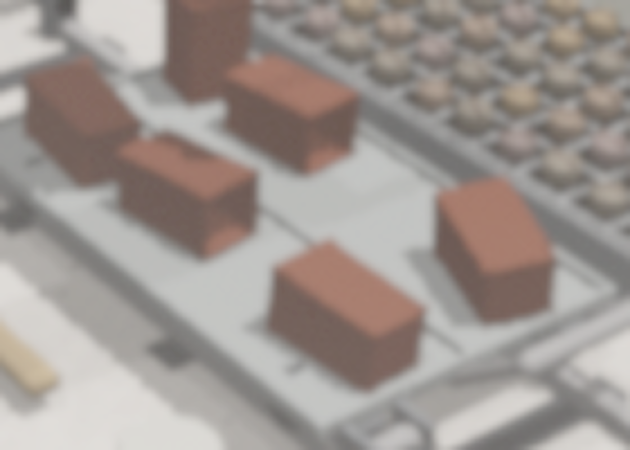

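```bash
cat >> h.py <<'E'
def pick(pot,th,s,h,sig,opening=.076):
    from plant import manip,eoat,solver
    eoat.command_gripper(opening)
    G,r=grasp_pose(pot,th,s,h,sig); q0=manip.sense()['joints']
    q=solver.solve_ik(tcp(G+[0,0,.1],r),r.as_rotvec()); print('dq',(q-q0).round(2))
    mv('r',G+[0,0,.1],r)
    hit=mv('l',G,r,vel=.1,force_limit=12); eoat.command_gripper(.03)
    o=manip.sense()['opening']; print('hit',hit,'open',round(o,4))
    if o<.04: return False
    mv('l',G+[0,0,.09],r,vel=.12); o=manip.sense()['opening']; print('lifted open',round(o,4)); return o>.04
def preplace(xy,al,th,s,h,sig,tag):
    from plant import manip,solver
    G2,r2=place_pose(xy,np.radians(al),th,s,h,sig)
    q0=manip.sense()['joints']; q=solver.solve_ik(tcp(G2+[0,0,.04],r2),r2.as_rotvec()); print('dq',None if q is None else (q-q0).round(2))
    mv('r',G2+[0,0,.04],r2); look(tag,False); print('open',manip.sense()['opening'],manip.sense()['clock'])
def place(xy,al,th,s,h,sig,tag,opening=.08):
    from plant import manip,eoat,solver,read_camera
    G2,r2=place_pose(xy,np.radians(al),th,s,h,sig)
    mv('l',G2+[0,0,.006],r2,vel=.1); hit=mv('l',G2-[0,0,.006],r2,vel=.02,force_limit=4)
    st=manip.sense(); print('hit',hit,(st['tcp_pos']-tcp(G2,r2)).round(4),st['contact_force'].round(1))
    eoat.command_gripper(opening); manip.sleep(.2); look(tag+'a',False)
    b=-r2.as_matrix()[:,1]; p=st['tcp_pos']
    manip.line_to(p+.09*b,vel=.12); q=manip.sense()['tcp_pos']; look(tag+'b',False)
    manip.line_to([q[0],q[1],max(.36,q[2])],vel=.25); print('clock',manip.sense()['clock'])
E
python3 - <<'E'
from h import *
from plant import manip
c=__import__('plant').calibration('wrist'); m=redmask(cv2.imread('pics/w6.png'))
pot,co=fit(lying,[(c,m)],(.643,-.135,1.22)); print(pot.round(4),co)
a=(np.radians(35),.02,.008,-1)
if pick(pot,*a): preplace((.642,-.140),240,*a,'w7')
E
```

```text
[ 0.6383 -0.1396  1.1641] 0.10549220442771912
dq [ 0.06  0.26  0.13 -0.58 -0.17  1.91]
hit False open 0.0531
lifted open 0.0527
dq [-0.7  -0.2   0.4   1.49 -0.26 -0.49]
open 0.05185960633825934 25.6
```

View pics/w7.png

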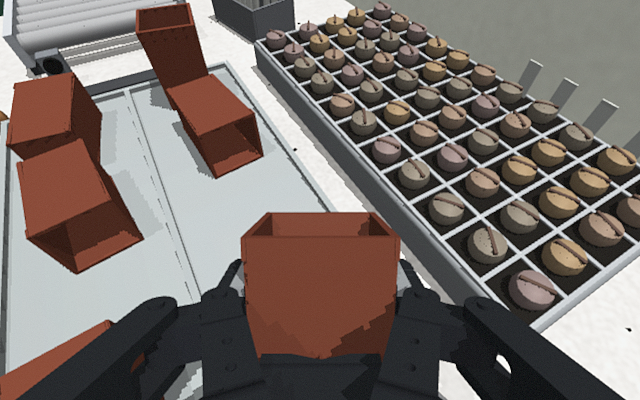

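Run:
```python
from h import *
place((.642,-.140),240,np.radians(35),.02,.008,-1,'w8')
a,b=[cv2.resize(cv2.imread(f'pics/w8{k}.png'),(400,250)) for k in 'ab']; cv2.imwrite('pics/w8ab.png',np.hstack([a,b]))
look('w9')
```

```text
hit True [-0.      0.0008 -0.0044] [2.1 2.2 1.8]
clock 29.1083
```

View pics/w8ab.png

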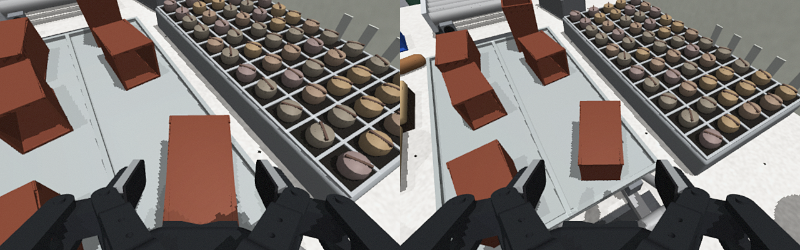

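View pics/w9.png

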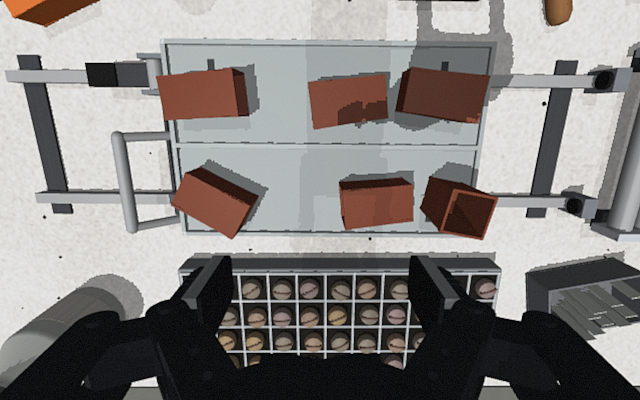

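Run:
```python
import cv2,numpy as np
o=[]
for n in ('w5','w7'):
    im=cv2.imread(f'pics/{n}.png')[195:375,220:420]; o.append(cv2.resize(im,None,fx=3,fy=3,interpolation=cv2.INTER_CUBIC)[:, :400 if False else 600])
o=np.hstack([cv2.resize(x,(400,360)) for x in o]); cv2.imwrite('pics/z6.png',(255*(o/255.)**.7).astype('uint8'))
```

```text
(no output)
```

View pics/z6.png

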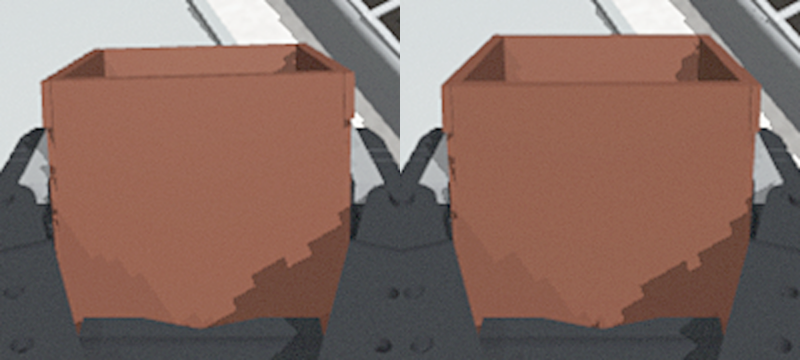

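Run:
```python
from h import *
from plant import calibration
c=calibration('wrist'); f=cam(c)[0]; K=np.array([[f,0,c['cx']],[0,f,c['cy']],[0,0,1]])
TC=np.array([[0,.96,.28],[.001,-.28,.96],[1,0,-.001]])
h=.027
obj=np.array([[-h,-h,.045],[h,-h,.045],[h,h,.045],[-h,h,.045]])  # FL FR BR BL ; FL front = -y
for n,pts in (('w5',[(43,80),(353,72),(303,43),(98,50)]),('w7',[(43,86),(359,84),(312,36),(97,36)])):
    uv=np.array(pts,float)/2+[220,195]
    ok,rv,tv=cv2.solvePnP(obj,uv,K,None,flags=cv2.SOLVEPNP_IPPE)
    n_,rvs,tvs,err=cv2.solvePnPGeneric(obj,uv,K,None,flags=cv2.SOLVEPNP_IPPE)
    Tw=toolR(np.radians(240),np.pi/2-np.radians(35)-EPS,1).as_matrix()
    d=np.array([np.cos(np.radians(240)),np.sin(np.radians(240)),0])
    for rv,tv,e in zip(rvs,tvs,err):
        z=Tw@TC@cv2.Rodrigues(rv)[0][:,2]; xt=TC@tv.ravel()+[-.0713,-.1294,.0002]
        print(n,e,'z axis world',z.round(3),'tilt toward lean',np.degrees(np.arctan2(z@d,z[2])).round(1),'mid in tool',xt.round(4))
```

```text
w5 [0.63636643] z axis world [0.356 0.681 0.64 ] tilt toward lean -50.2 mid in tool [ 0.0201 -0.0079  0.0013]
w5 [23.0782475] z axis world [-0.416 -0.791 -0.449] tilt toward lean 116.7 mid in tool [-0.07    0.0025 -0.0015]
w7 [0.41318702] z axis world [0.355 0.625 0.696] tilt toward lean -45.9 mid in tool [ 0.0189 -0.0082  0.0008]
w7 [22.9332411] z axis world [-0.458 -0.799 -0.388] tilt toward lean 112.8 mid in tool [-0.0691  0.003   0.0003]
```

Run:
```python
from h import *
from plant import manip,eoat
c=__import__('plant').calibration('wrist'); m=redmask(cv2.imread('pics/w9.png'))
best=min((fit(lying,[(c,m)],(.640,-.137,y)) for y in (.95,1.05)),key=lambda r:r[1]); pot,co=best; print(pot.round(4),co)
th,s,h,sig=np.radians(35),.02,.008,-1
np.save('pot4.npy',pot)
eoat.command_gripper(.076); G,r=grasp_pose(pot,th,s,h,sig); mv('r',G+[0,0,.1],r)
mv('l',G,r,vel=.1,force_limit=12)
st=manip.sense(); print('ori err',np.degrees((R.from_rotvec(st['orientation'])*r.inv()).magnitude()),st['tcp_pos']-tcp(G,r))
look('w10a',False); eoat.command_gripper(.03); look('w10b',False); st=manip.sense(); print(st['opening'],'ori err',np.degrees((R.from_rotvec(st['orientation'])*r.inv()).magnitude()))
mv('l',G+[0,0,.04],r,vel=.1); look('w10c',False); print(manip.sense()['clock'])
o=np.hstack([cv2.resize(cv2.imread(f'pics/w10{k}.png'),(390,244)) for k in 'ab']); p=cv2.resize(cv2.imread('pics/w10c.png'),(390,244))
cv2.imwrite('pics/w10.png',np.vstack([o,np.hstack([p,p*0])]))
```

```text
[ 0.6461 -0.1331  1.0402] 0.06465675681829453
ori err 0.10595168723033614 [ 4.73578597e-04 -4.12936822e-05  1.14317049e-03]
0.05247728392699485 ori err 0.10101966181906438
34.7583
```

View pics/w10.png

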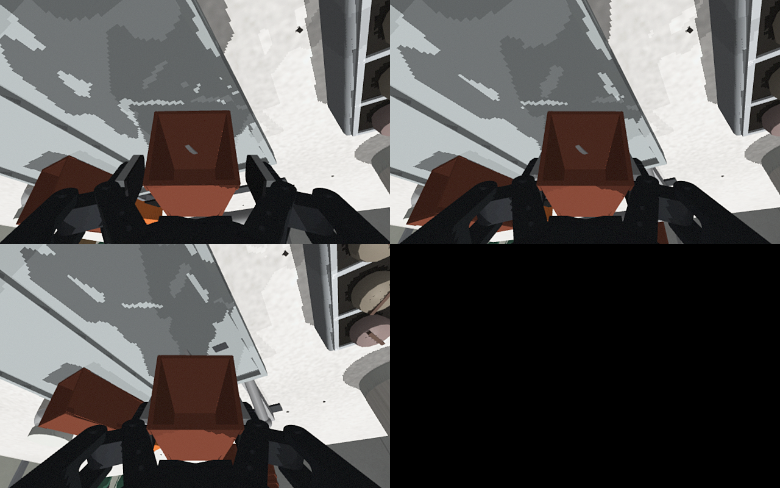

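```bash
cat >> h.py <<'E'
TC=np.array([[0,.96,.28],[.001,-.28,.96],[1,0,-.001]])
def rim_pnp(uv,c,Tw=None):
    """uv: 4 rim corners order (in image) TL,TR,BR,BL ; returns candidate axis vectors in tool frame, mid in tool"""
    f=cam(c)[0]; K=np.array([[f,0,c['cx']],[0,f,c['cy']],[0,0,1]]); h=.027
    res=[]
    for zs in (1,):
        obj=np.array([[-h,-h,0],[h,-h,0],[h,h,0],[-h,h,0]],float)
        n,rvs,tvs,err=cv2.solvePnPGeneric(obj,np.array(uv,float),K,None,flags=cv2.SOLVEPNP_IPPE)
        for rv,tv,e in zip(rvs,tvs,err):
            a=-cv2.Rodrigues(rv)[0][:,2]   # rim outward = toward camera side
            res.append((float(e[0]),TC@a,TC@tv.ravel()+[-.0713,-.1294,.0002]))
    return res
E
python3 - <<'E'
from h import *
from plant import calibration
c=calibration('wrist')
for n,p,off in (('b',[(158,111),(241,111),(248,186),(147,187)],0),('c',[(153,356),(233,355),(243,432),(147,428)],244)):
    uv=(np.array(p,float)-[0,off])*640/390
    for e,a,m in rim_pnp(uv,c): print(n,round(e,2),'a tool',a.round(3),'angle b-a',np.degrees(np.arccos(-a[1])).round(1),'rim ctr tool',m.round(4))
E
```

```text
b 3.11 a tool [-0.844 -0.533 -0.054] angle b-a 57.8 rim ctr tool [-0.0279 -0.0203  0.0018]
b 11.94 a tool [ 0.226 -0.974  0.024] angle b-a 13.1 rim ctr tool [-0.024  -0.0264  0.0021]
c 3.23 a tool [-0.82  -0.569  0.062] angle b-a 55.3 rim ctr tool [-0.0257 -0.0159 -0.0003]
c 10.27 a tool [ 0.181 -0.983 -0.039] angle b-a 10.6 rim ctr tool [-0.0221 -0.0212 -0.0007]
```

Run:
```python
from h import *
from plant import manip,eoat
pot=np.load('pot4.npy'); th,s,h,sig=np.radians(35),.02,.008,-1
G,r=grasp_pose(pot,th,s,h,sig); mv('l',G+[0,0,.10],r,vel=.12)
G2,r2=place_pose((.642,-.140),np.radians(240),th,s,h,sig)
A,B=G+[0,0,.10],G2+[0,0,.05]
from scipy.spatial.transform import Slerp
sl=Slerp([0,1],R.concatenate([r,r2]))
for i,t in enumerate((1/3,2/3,1)):
    P=A+(B-A)*t; rr=sl(t); p=tcp(P,rr); L=np.linalg.norm(p-manip.sense()['tcp_pos']); print('L',L.round(4))
    manip.line_to(p,ori=rr.as_rotvec(),vel=max(L,1e-3)/1.1); look(f'w11{i}',False)
    st=manip.sense(); print(st['clock'],st['opening'],(st['tcp_pos']-p).round(4),abs(st['joint_velocities']).max())
o=np.hstack([cv2.resize(cv2.imread(f'pics/w11{k}.png'),(390,244)) for k in '01']); p=cv2.resize(cv2.imread('pics/w112.png'),(390,244))
cv2.imwrite('pics/w11.png',np.vstack([o,np.hstack([p,p*0])]))
```

```text
L 0.0118
36.725 0.05251455974037015 [ 0.0001  0.0005 -0.0004] 0.002831647042893619
L 0.0114
38.0 0.05222109764065001 [0.0003 0.0005 0.0004] 0.002598446897116345
L 0.0117
39.2333 0.052076355163469146 [0.0004 0.0003 0.0009] 0.0027729945658982146
```

View pics/w11.png

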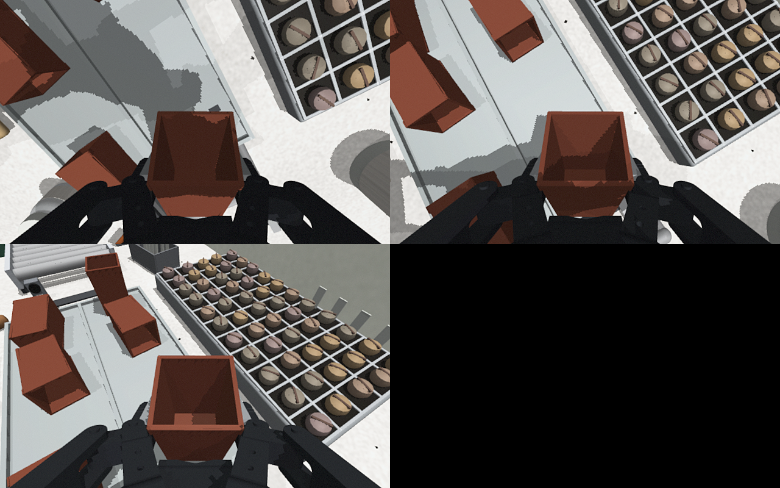

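```bash
cat >> h.py <<'E'
from scipy.spatial.transform import Slerp
def swing(G,r,G2,r2,T=2.6,n=2,tag=None):
    from plant import manip
    sl=Slerp([0,1],R.concatenate([r,r2]))
    for t in np.linspace(0,1,n+1)[1:]:
        P=G+(G2-G)*t; rr=sl(t); p=tcp(P,rr); L=np.linalg.norm(p-manip.sense()['tcp_pos'])
        manip.line_to(p,ori=rr.as_rotvec(),vel=max(L,1e-3)/(T/n))
    if tag: look(tag,False)
    print('swung open',round(manip.sense()['opening'],4),manip.sense()['clock'])
E
python3 - <<'E'
from h import *
place((.642,-.140),240,np.radians(35),.02,.008,-1,'w12')
a,b=[cv2.resize(cv2.imread(f'pics/w12{k}.png'),(400,250)) for k in 'ab']; cv2.imwrite('pics/w12ab.png',np.hstack([a,b]))
E
```

```text
hit True [ 0.0003 -0.0001  0.0001] [ 0.8 -1.1  3.5]
clock 42.725
```

View pics/w12ab.png

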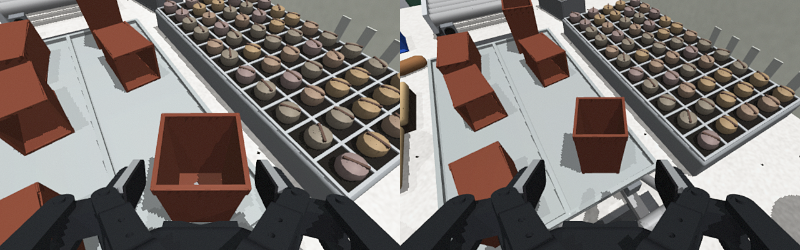

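```bash
cat >> h.py <<'E'
def pick(pot,th,s,h,sig,opening=.076,up=.10,tag=None):
    from plant import manip,eoat,solver
    eoat.command_gripper(opening)
    G,r=grasp_pose(pot,th,s,h,sig)
    mv('r',G+[0,0,.13],r)
    hit=mv('l',G,r,vel=.12,force_limit=12); eoat.command_gripper(.03)
    o=manip.sense()['opening']; print('hit',hit,'open',round(o,4),manip.sense()['clock'])
    if o<.04: return None
    mv('l',G+[0,0,up],r,vel=.12); o=manip.sense()['opening']; print('lifted open',round(o,4))
    if tag: look(tag,False)
    return (G+[0,0,up],r) if o>.04 else None
E
python3 - <<'E'
from h import *
from plant import manip
c,im=look('w13'); m=redmask(im)
for k,g in {1:(.511,-.135,1.635),2:(.5177,.0425,-1.4377),3:(.5104,.1547,1.4624),5:(.6465,.083,-1.49)}.items():
    p,co=fit(lying,[(c,m)],g); print(k,p.round(4).tolist(),round(co,3))
p4,co=fit(upright,[(c,m)],(.642,-.145,np.radians(60))); print(4,p4.round(4),co)
p4,co=fit(upright,[(c,m)],(.645,.181,.2)); print('f',p4.round(4),co)
a=(np.radians(45),.02,.006,1)
g=pick(p,*a)
if g:
    G2,r2=place_pose((.642,.045),np.radians(150),*a); swing(g[0],g[1],G2+[0,0,.05],r2,T=3,tag='w14')
E
```

```text
1 [0.5108, -0.1336, 1.6456] 0.047
2 [0.5176, 0.0431, -1.4461] 0.06
3 [0.5105, 0.1548, 1.4568] 0.081
5 [0.6468, 0.0832, -1.4806] 0.064
4 [ 0.6422 -0.1405  1.0008] 0.07226739078760147
f [ 0.645   0.1819 -0.2585] 0.07304856181144714
hit False open 0.0525 47.2667
lifted open 0.0523
swung open 0.0526 51.725
```

View pics/w13.png

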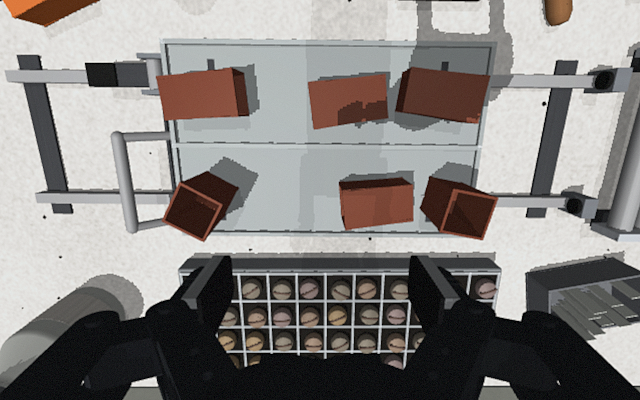

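View pics/w14.png

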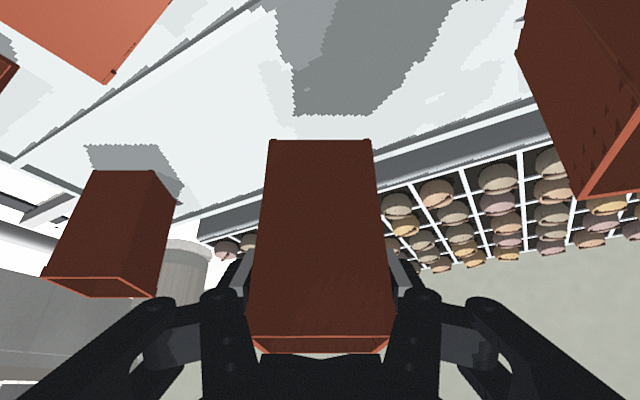

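Run:
```python
from h import *
from plant import calibration
c=calibration('wrist'); P=upright(.642,.045,np.radians(150)); P[:,2]+=.05
print(proj(c,P).round(0).tolist())
place((.642,.045),150,np.radians(45),.02,.006,1,'w15')
a,b=[cv2.resize(cv2.imread(f'pics/w15{k}.png'),(400,250)) for k in 'ab']; cv2.imwrite('pics/w15ab.png',np.hstack([a,b]))
c,im=look('w16'); m=redmask(im)
p,co=fit(upright,[(c,m)],(.642,.045,np.radians(60))); print(5,p.round(4),co)
```

```text
[[359.0, 191.0], [281.0, 191.0], [369.0, 137.0], [271.0, 137.0], [376.0, 351.0], [264.0, 351.0], [400.0, 332.0], [240.0, 332.0]]
hit True [0.0006 0.     0.0005] [-0.3  0.3  2.9]
clock 55.1667
5 [0.642 0.045 1.03 ] 0.08813054114580154
```

View pics/w16.png

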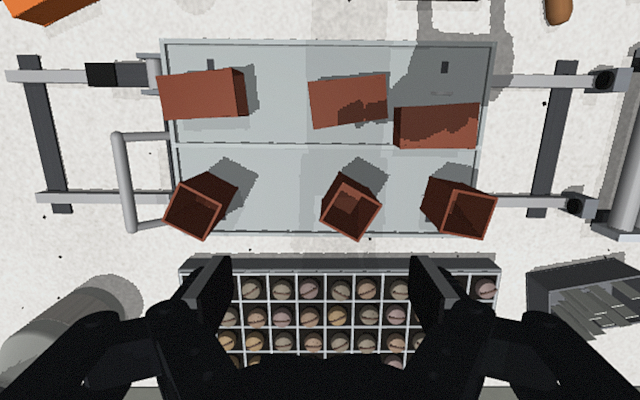

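Run:
```python
from h import *
from plant import calibration
c=calibration('wrist'); m=redmask(cv2.imread('pics/w16.png'))
for k,g in {1:(.511,-.135,1.645),2:(.5177,.0425,-1.4377),3:(.545,.15,1.55)}.items():
    p,co=fit(lying,[(c,m)],g); print(k,p.round(4).tolist(),round(co,3))
    if k==1: p1=p
a=(np.radians(35),.02,.007,-1)
g=pick(p1,*a)
if g:
    G2,r2=place_pose((.511,-.150),np.radians(240),*a); swing(g[0],g[1],G2+[0,0,.05],r2,T=2.8,tag='w17')
```

```text
1 [0.5111, -0.133, 1.643] 0.045
2 [0.5173, 0.0437, -1.4514] 0.06
3 [0.5474, 0.1524, 1.5899] 0.085
hit False open 0.0522 59.2333
lifted open 0.0522
swung open 0.0522 63.375
```

View pics/w17.png

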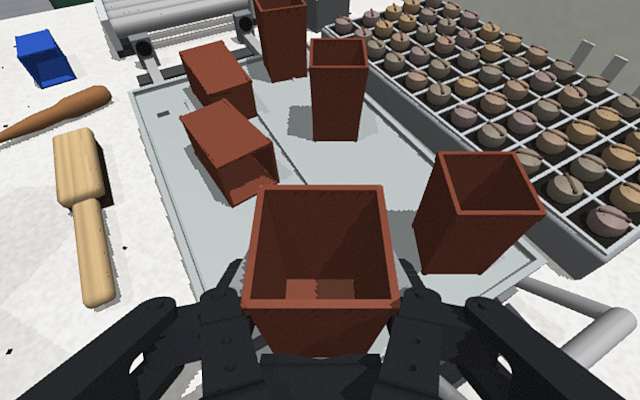

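Run:
```python
from h import *
place((.511,-.150),240,np.radians(35),.02,.007,-1,'w18')
c,im=look('w19'); m=redmask(im)
p,co=fit(upright,[(c,m)],(.511,-.15,np.radians(60))); print(1,p.round(4),co)
for k,g in {3:(.5474,.1524,1.59),2:(.5173,.0437,-1.4514)}.items():
    p,co=fit(lying,[(c,m)],g); print(k,p.round(4).tolist(),round(co,3))
if co<.12:
  a=(np.radians(45),.02,.006,1)
  g=pick(p,*a)
  if g:
    G2,r2=place_pose((.511,.025),np.radians(150),*a); swing(g[0],g[1],G2+[0,0,.05],r2,T=3,tag='w20')
```

```text
hit True [ 0.0003 -0.0001  0.0005] [-0.7  0.3  3.3]
clock 66.85
1 [ 0.5106 -0.1502  1.0978] 0.06616557389497757
3 [0.5475, 0.1513, 1.587] 0.082
2 [0.5175, 0.0431, -1.4365] 0.062
hit False open 0.0522 71.1667
lifted open 0.0521
swung open 0.0524 75.6667
```

View pics/w19.png

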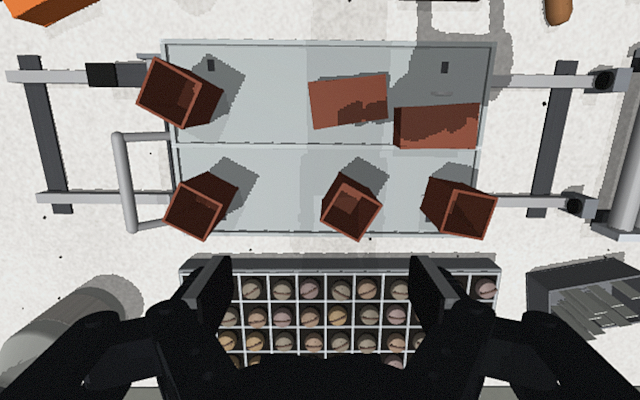

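View pics/w20.png

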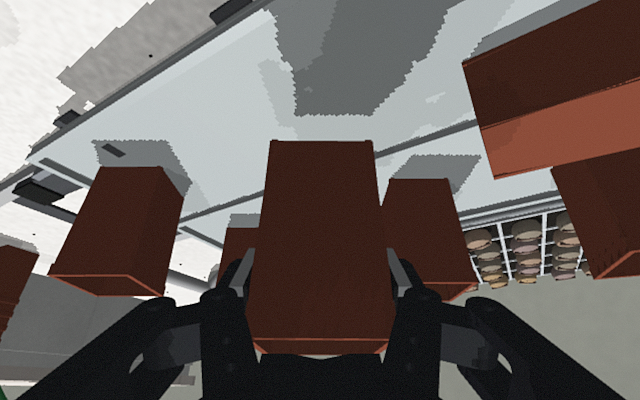

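Run:
```python
from h import *
place((.511,.025),150,np.radians(45),.02,.006,1,'w21')
c,im=look('w22'); m=redmask(im)
p,co=fit(upright,[(c,m)],(.511,.025,np.radians(60))); print(2,p.round(4),co)
p,co=fit(lying,[(c,m)],(.5474,.1524,1.59)); print(3,p.round(4).tolist(),round(co,3))
if co<.12:
  a=(np.radians(40),.02,.007,-1)
  g=pick(p,*a,opening=.070)
  if g:
    G2,r2=place_pose((.511,.150),np.radians(205),*a); swing(g[0],g[1],G2+[0,0,.05],r2,T=3.2,tag='w23')
```

```text
hit True [ 0.0006  0.0001 -0.0003] [ 0.1 -0.2  2.4]
clock 79.125
2 [0.5119 0.0258 1.0524] 0.07302509993314743
3 [0.5477, 0.1511, 1.588] 0.082
hit False open 0.0528 83.6667
lifted open 0.0524
swung open 0.0525 88.2417
```

View pics/w22.png

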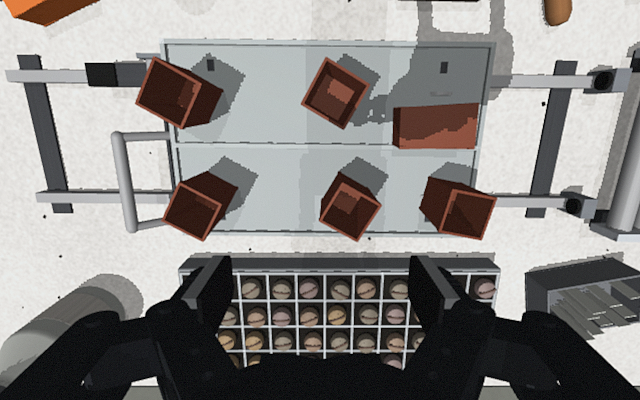

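View pics/w23.png

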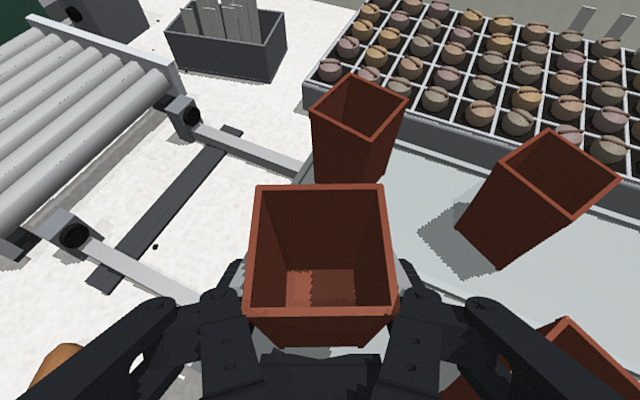

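Run:
```python
from h import *
place((.511,.150),205,np.radians(40),.02,.007,-1,'w24')
c,im=look('w25'); m=redmask(im)
for k,g in {1:(.511,-.15,1.05),2:(.511,.025,1.05),3:(.511,.15,.44),4:(.642,-.14,1.05),5:(.642,.045,1.05),'f':(.645,.182,-.26)}.items():
    p,co=fit(upright,[(c,m)],g); print(k,p.round(4),round(co,3))
```

```text
hit True [ 0.0005 -0.      0.0001] [ 0.6 -0.7  3.2]Traceback (most recent call last):
  File "<stdin>", line 2, in <module>
  File "h.py", line 110, in place
    manip.line_to(p+.09*b,vel=.12); q=manip.sense()['tcp_pos']; look(tag+'b',False)
    ~~~~~~~~~~~~~^^^^^^^^^^^^^^^^^
plant.Unreachable: the arm cannot follow that straight line within its joint ranges
```

Run:
```python
from h import *
from plant import manip
st=manip.sense(); r=R.from_rotvec(st['orientation']); b=-r.as_matrix()[:,1]; p=st['tcp_pos']; print(st['joints'].round(2),b.round(2),st['opening'])
for d in (.05*b+[0,0,.04],.03*b+[0,0,.06],.02*b+[0,0,.06],np.array([0,0,.07])):
    try: manip.line_to(p+d,vel=.1); print('ok',d); break
    except manip.Unreachable: print('no',d)
p=manip.sense()['tcp_pos']
for z in (.30,.27,.25):
    try: manip.line_to([p[0],p[1],z],vel=.2); print('z',z); break
    except manip.Unreachable: pass
print(manip.sense()['tcp_pos'],manip.sense()['joints'].round(2)); look('w25x',False)
```

```text
[ 0.04 -0.82  2.35  0.39  0.86  1.04] [-0.67 -0.31  0.67] 0.07994289173747259
no [-0.03369915 -0.01572473  0.07342305]
no [-0.02021949 -0.00943484  0.08005383]
no [-0.01347966 -0.00628989  0.07336922]
ok [0.   0.   0.07]
z 0.3
[0.50732954 0.1485015  0.29792964] [ 0.04 -0.8   2.02  0.32  1.15  1.16]
```

View pics/w25x.png

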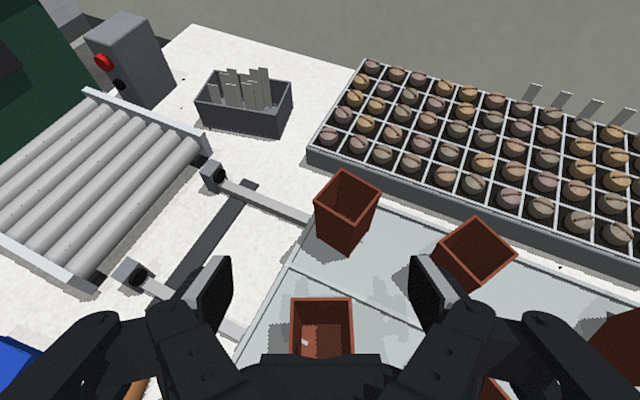

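Pot 3 stands (rim at about (320,320)). Now the overview check.

Run:
```python
from h import *
from plant import manip,read_camera
c,im=look('w25'); m=redmask(im)
for k,g in {1:(.511,-.15,1.05),2:(.511,.025,1.05),3:(.511,.15,.44),4:(.642,-.14,1.05),5:(.642,.045,1.05),'f':(.645,.182,-.26)}.items():
    p,co=fit(upright,[(c,m)],g); print(k,p.round(4),round(co,3))
print(manip.sense()['clock']); cv2.imwrite('pics/side25.png',read_camera('side'))
```

```text
1 [ 0.5106 -0.1501  1.0987] 0.066
2 [0.5117 0.0256 1.043 ] 0.074
3 [0.5111 0.1499 0.4077] 0.079
4 [ 0.6424 -0.1405  0.9889] 0.074
5 [0.6419 0.0446 1.0432] 0.088
f [ 0.645   0.1815 -0.2553] 0.074
93.9
```

View pics/w25.png

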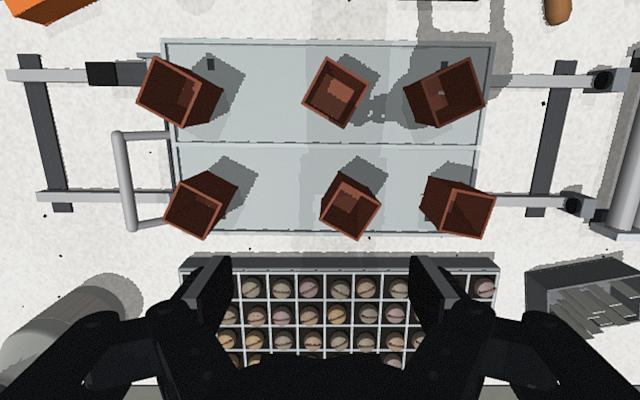

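View pics/side25.png

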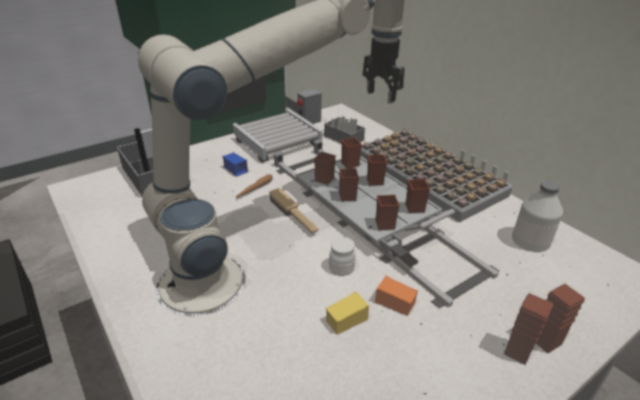

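Run:
```python
from h import *
from plant import manip,eoat,calibration,solver
c=calibration('wrist'); im=cv2.imread('pics/w25.png')
P=unproj(c,[(86,63),(86,87)],.037); print(P.round(4))
H=np.array([P[:,0].mean(),-.209,.045]); print('tip y expected',-.209-.092*np.cos(.17))
np.save('hinge.npy',H)
for l in (25,30,35):
    r0=toolR(-np.pi/2,np.radians(l),1)
    out=[]
    for da in (0,.3,.6):
        Q=R.from_rotvec([-da,0,0]); g0=np.array([0,-.076,-.006]); G=H+Q.apply(g0); r=Q*r0
        q=solver.solve_ik(tcp(G,r),r.as_rotvec()); out.append(None if q is None else q.round(2))
    print(l,out)
```

```text
[[ 0.4667 -0.308   0.037 ]
 [ 0.4974 -0.3143  0.037 ]]
tip y expected -0.29967379855567955
25 [array([-0.77,  0.28,  1.45,  0.31,  1.72, -0.77]), array([-0.65,  0.09,  1.57,  0.11,  1.56, -0.66]), array([-0.5 , -0.06,  1.69, -0.15,  1.44, -0.48])]
30 [array([-0.8 ,  0.33,  1.41,  0.36,  1.78, -0.79]), array([-0.69,  0.14,  1.53,  0.17,  1.62, -0.7 ]), array([-0.54, -0.03,  1.65, -0.07,  1.48, -0.54])]
35 [array([-0.82,  0.39,  1.37,  0.42,  1.83, -0.81]), array([-0.73,  0.19,  1.49,  0.23,  1.67, -0.73]), array([-0.59,  0.01,  1.61,  0.01,  1.53, -0.59])]
```

Run:
```python
import cv2,numpy as np
o=[]
for n in ('w1','w25'):
    im=cv2.imread(f'pics/{n}.png')[45:105,55:180]; o.append(cv2.resize(im,None,fx=6,fy=4.6,interpolation=cv2.INTER_CUBIC))
o=np.vstack(o); cv2.imwrite('pics/z7.png',(255*(o/255.)**.5).astype('uint8'))
im=cv2.imread('pics/w3.png')[100:260,260:380]; cv2.imwrite('pics/z8.png',(255*(cv2.resize(im,None,fx=3.7,fy=3.7,interpolation=cv2.INTER_CUBIC)/255.)**.5).astype('uint8'))
```

```text
(no output)
```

View pics/z7.png

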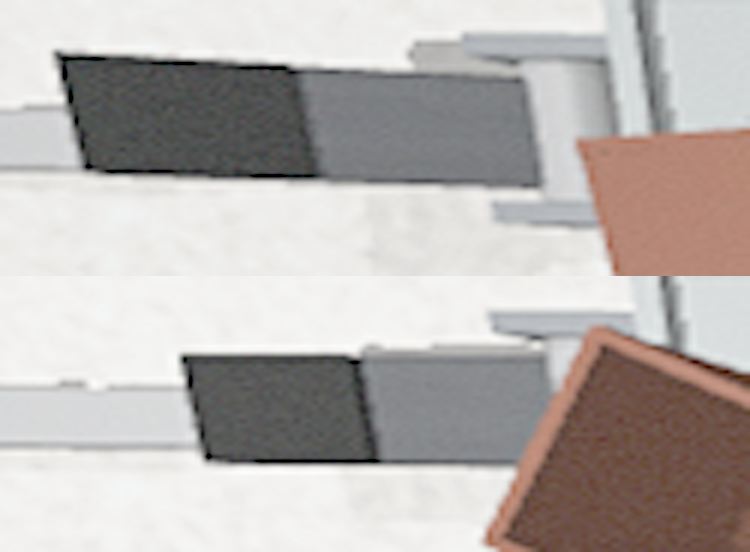

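View pics/z8.png

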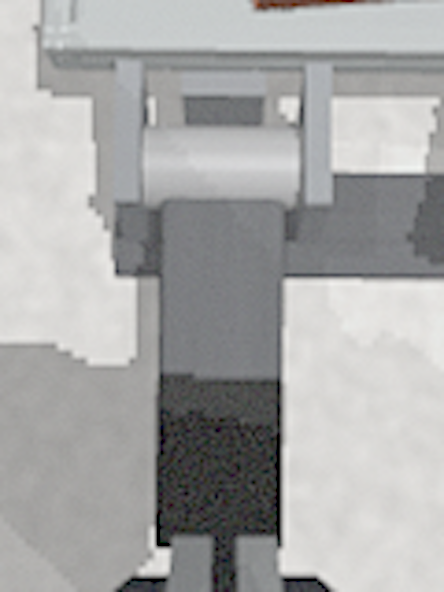

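Run:
```python
from h import *
import json
from plant import calibration
c1=json.load(open('w1.json')); c2=calibration('wrist')
def pts(x,yh,zh,e,yaw=0):
    P=[]
    for L in (.092,.052):
        for s in (-.015,.015):
            P.append([x+s, yh-L*np.cos(e)-.008*np.sin(e)*(-1)*(-1)*0+ .008*np.sin(e), zh+L*np.sin(e)+.008*np.cos(e)])
    return np.array(P)
o1=np.array([(65,56.7),(69.5,82.4),(103.7,59.8),(108,83.5)]); o2=np.array([(85.3,62.2),(89.5,85.2),(114.7,62.4),(117.8,85.2)])
def f(p):
    x,yh,ang,sh,zh=p
    return np.r_[(proj(c1,pts(x,yh,.045,.45))-o1).ravel(),(proj(c2,pts(x,yh+sh,.045,.45-ang))-o2).ravel(),(sh-.0049)/.0005,zh]
s=least_squares(f,[.482,-.214,.6,.005,0]); print(s.x.round(4),s.fun.round(1))
```

```text
[ 0.4818 -0.2149  0.5189  0.005   0.    ] [-0.7 -0.5  0.3  0.6  0.3 -1.3  0.4  0.7 -0.  -0.2  0.3  0.8 -0.7 -0.7
  0.2  0.7  0.1  0. ]
```

```bash
cat >> h.py <<'E'
def pedal_up(H,e0=-.12,total=.58,lean=30):
    from plant import manip,eoat
    r0=toolR(-np.pi/2,np.radians(lean),1); g0=R.from_rotvec([-e0,0,0]).apply([0,-.074,.006])
    eoat.command_gripper(.052)
    G=H+g0
    mv('r',G+[0,-.02,.14],r0); mv('l',G+[0,-.005,.05],r0,vel=.15)
    print('down hit',mv('l',G,r0,vel=.06,force_limit=8)); eoat.command_gripper(.01); print('grip',manip.sense()['opening'])
    f0=manip.sense()['contact_force']
    for da in np.linspace(0,total,7)[1:]:
        Q=R.from_rotvec([-da,0,0]); hit=mv('l',H+Q.apply(g0),Q*r0,vel=.03,force_limit=40)
        s=manip.sense(); print(round(da,2),hit,(s['contact_force']-f0).round(1),round(s['opening'],4))
        if hit: break
    manip.sleep(.2)
    eoat.command_gripper(.052); manip.sleep(.1)
    s=manip.sense(); b=-R.from_rotvec(s['orientation']).as_matrix()[:,1]
    manip.line_to(s['tcp_pos']+.08*b,vel=.12); print('clock',manip.sense()['clock'])
E
python3 - <<'E'
from h import *
from plant import manip
pedal_up(np.array([.4818,-.210,.045]))
look('w26',False)
E
```

```text
down hit False
grip 0.029059443600432073
0.1 False [-0.   1.  -1.9] 0.0294
0.19 False [ 0.2  2.5 -2.7] 0.0286
0.29 False [ 0.8  2.9 -2.6] 0.0288
0.39 False [ 0.7  3.8 -4.5] 0.0288
0.48 False [ 0.9  3.4 -6.3] 0.0292
0.58 False [  9.4   2.4 -22. ] 0.0289
clock 101.6417
```

View pics/w26.png

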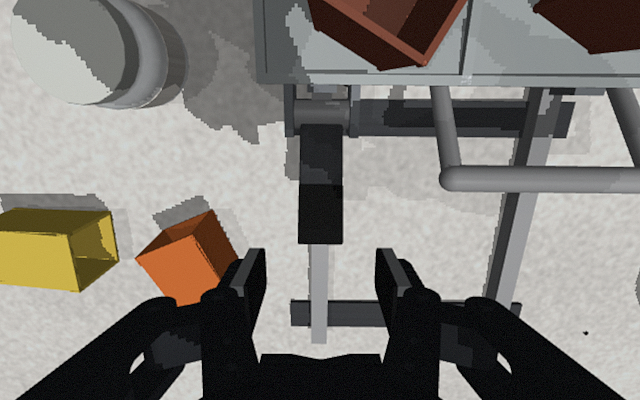

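Run:
```python
from h import *
from plant import calibration
c=calibration('wrist')
obs=np.array([(300,243),(343,243),(301,185.5),(342,185.5)])
def pts(x,yh,e):
    return np.array([[x+s,yh-L*np.cos(e)+.008*np.sin(e),.045+L*np.sin(e)+.008*np.cos(e)] for L in (.092,.052) for s in (-.015,.015)])
s=least_squares(lambda p:(proj(c,pts(p[0],p[1],.45-p[2]))-obs).ravel(),[.482,-.21,.1]); print(s.x.round(4),s.fun.round(1))
for a in (0,.1,.2): print(a,proj(c,pts(.4818,s.x[1],.45-a)).round(1).tolist())
print('bar',unproj(c,[(445,178),(640,180)],.098))
```

```text
[ 0.4822 -0.2065  0.1492] [ 0.1 -0.2 -0.1 -0.2 -1.   0.2  1.1  0.2]
0 [[298.1, 242.7], [343.6, 242.8], [298.6, 182.8], [343.2, 182.9]]
0.1 [[299.0, 243.1], [342.7, 243.2], [299.1, 185.0], [342.7, 185.0]]
0.2 [[299.9, 242.2], [341.8, 242.2], [299.6, 186.2], [342.2, 186.3]]
bar [[ 0.55551884 -0.24030566  0.098     ]
 [ 0.67148357 -0.241489    0.098     ]]
```

Run:
```python
from h import *
from plant import manip
p=manip.sense()['tcp_pos']; manip.line_to([p[0],p[1],.3],vel=.25)
look('w27'); im=cv2.imread('pics/w27.png')
print(manip.sense()['clock'])
o=cv2.resize(im[45:105,55:180],None,fx=6,fy=6,interpolation=cv2.INTER_CUBIC); cv2.imwrite('pics/z9.png',(255*(o/255.)**.5).astype('uint8'))
m=redmask(im); c=__import__('plant').calibration('wrist')
for k,g in {1:(.511,-.15,1.05),2:(.511,.025,1.05),3:(.511,.15,.44),4:(.642,-.14,1.05),5:(.642,.045,1.05),'f':(.645,.182,-.26)}.items():
    p,co=fit(upright,[(c,m)],g); print(k,p.round(4),round(co,3))
```

```text
103.65
1 [ 0.5106 -0.1471  1.1006] 0.066
2 [0.5117 0.0289 1.0358] 0.071
3 [0.5111 0.1529 0.4022] 0.08
4 [ 0.6427 -0.1376  0.9938] 0.073
5 [0.6427 0.0481 1.0155] 0.087
f [ 0.6452  0.185  -0.2742] 0.071
```

View pics/z9.png

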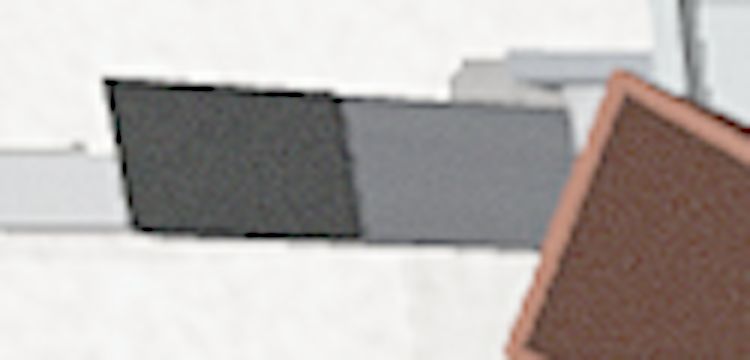

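Run:
```python
from h import *
from plant import calibration
c=calibration('wrist')
obs=np.array([(72.8,58.3),(77,83.3),(110.8,60.5),(114.7,85)])
def pts(x,yh,e):
    return np.array([[x+s,yh-L*np.cos(e)+.008*np.sin(e),.045+L*np.sin(e)+.008*np.cos(e)] for L in (.092,.052) for s in (-.015,.015)])
s=least_squares(lambda p:np.r_[(proj(c,pts(p[0],p[1],.45-p[2]))-obs).ravel(),(p[1]+.2068)/.0015],[.482,-.2068,.1]); print(s.x.round(4),s.fun.round(1))
for a in (0,.1,.2): print(a,proj(c,pts(.4818,-.2068,.45-a)).round(1).tolist())
```

```text
[ 0.4813 -0.2078  0.0702] [-0.4 -0.4  0.7  1.  -0.  -0.8  0.4  0.1 -0.7]
0 [[72.4, 57.6], [77.7, 84.4], [111.7, 59.8], [116.0, 85.4]]
0.1 [[73.8, 58.7], [79.0, 84.9], [111.7, 60.3], [116.0, 85.7]]
0.2 [[76.1, 59.8], [81.2, 85.5], [112.2, 60.9], [116.4, 86.0]]
```

Run:
```python
from h import *
from plant import manip,eoat
r=down(np.pi/2); ro=r.as_rotvec()
eoat.command_gripper(.055)
y0=-.243
manip.reach([.577,y0,.25],ro)
print(manip.line_to([.577,y0,.094],vel=.12,force_limit=6),manip.sense()['tcp_pos'].round(4))
f0=manip.sense()['contact_force']
eoat.command_gripper(.008); s=manip.sense(); print('grip',s['opening'],(s['contact_force']-f0).round(1))
hit=manip.line_to([.577,y0+.10,.094],vel=.09,force_limit=12); s=manip.sense(); print(hit,s['tcp_pos'].round(4),(s['contact_force']-f0).round(1),s['clock'])
if not hit:
    hit=manip.line_to([.577,y0+.22,.094],vel=.04,force_limit=10); s=manip.sense(); print(hit,s['tcp_pos'].round(4),(s['contact_force']-f0).round(1),s['clock'])
look('w28',False)
```

```text
False [ 0.5775 -0.2432  0.0952]
grip 0.014447906978285607 [-0.9 -0.5  3.7]
False [ 0.5783 -0.1405  0.0948] [5.3 0.9 3.9] 108.125
True [ 0.5791 -0.0756  0.0948] [-0.6 -1.8  1.9] 109.8167
```

View pics/w28.png

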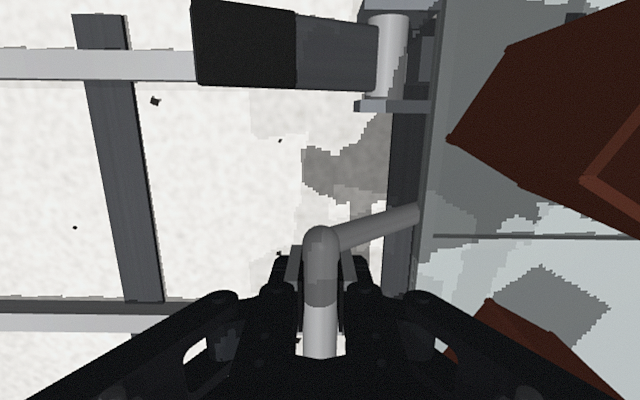

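Run:
```python
from h import *
from plant import manip,eoat
p=manip.sense()['tcp_pos']
hit=manip.line_to([p[0],p[1]+.04,p[2]],vel=.03,force_limit=14); s=manip.sense(); print(hit,s['tcp_pos'].round(4),s['contact_force'].round(1),s['clock'],s['opening'])
manip.sleep(.2); print(manip.sense()['tcp_pos'].round(4),manip.sense()['contact_force'].round(1))
eoat.command_gripper(.055); manip.line_to([p[0],manip.sense()['tcp_pos'][1],.30],vel=.25)
look('w29',False); print(manip.sense()['clock'])
from plant import read_camera
cv2.imwrite('pics/scene29.png',read_camera('scene'))
```

```text
True [ 0.5791 -0.0757  0.0948] [ 0.4 -0.7  3.5] 110.3167 0.013800034720147054
[ 0.5791 -0.0757  0.0948] [ 0.  -0.   3.7]
112.0083
```

View pics/w29.png

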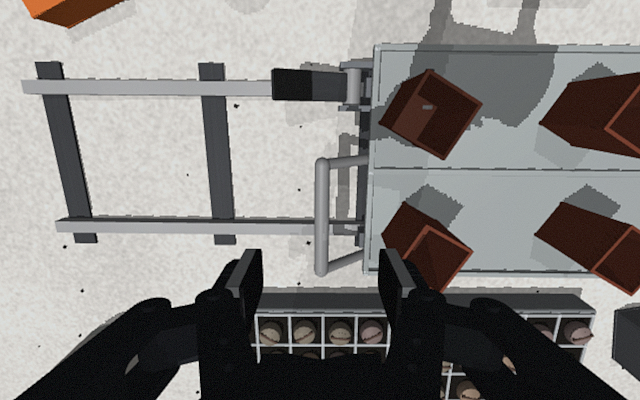

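View pics/scene29.png

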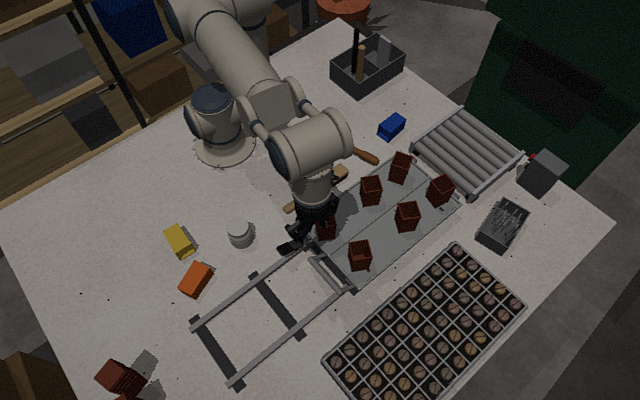

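Run:
```python
from h import *
from plant import manip
manip.reach([.58,.20,.34],down(np.pi/2).as_rotvec()); look('w30',False); print(manip.sense()['clock'])
```

```text
113.1833
```

View pics/w30.png

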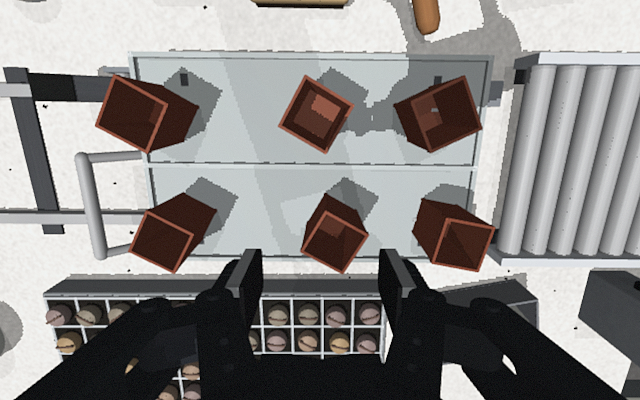

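Run:
```python
from h import *
from plant import calibration
import json
im=cv2.imread('pics/w30.png')
a=cv2.resize(im[60:130,430:540],None,fx=7,fy=4.2,interpolation=cv2.INTER_CUBIC); b=cv2.resize(im[160:240,430:540],None,fx=7,fy=3.7,interpolation=cv2.INTER_CUBIC)
cv2.imwrite('pics/z10.png',(255*(np.vstack([a,b])/255.)**.6).astype('uint8'))
c=calibration('wrist'); print('deck front',unproj(c,[(494,60),(474,255)],.068),'rear',unproj(c,[(130,55),(152,255)],.068))
im=cv2.imread('pics/w1.png')
a=cv2.resize(im[55:115,560:640],None,fx=7,fy=4.2,interpolation=cv2.INTER_CUBIC); b=cv2.resize(im[175:245,540:620],None,fx=7,fy=4.2,interpolation=cv2.INTER_CUBIC)
cv2.imwrite('pics/z11.png',(255*(np.vstack([a,b])/255.)**.6).astype('uint8'))
```

```text
deck front [[0.45373119 0.39838007 0.068     ]
 [0.69837831 0.40754778 0.068     ]] rear [[ 0.44746901 -0.01932711  0.068     ]
 [ 0.69769534 -0.03119551  0.068     ]]
```

View pics/z10.png

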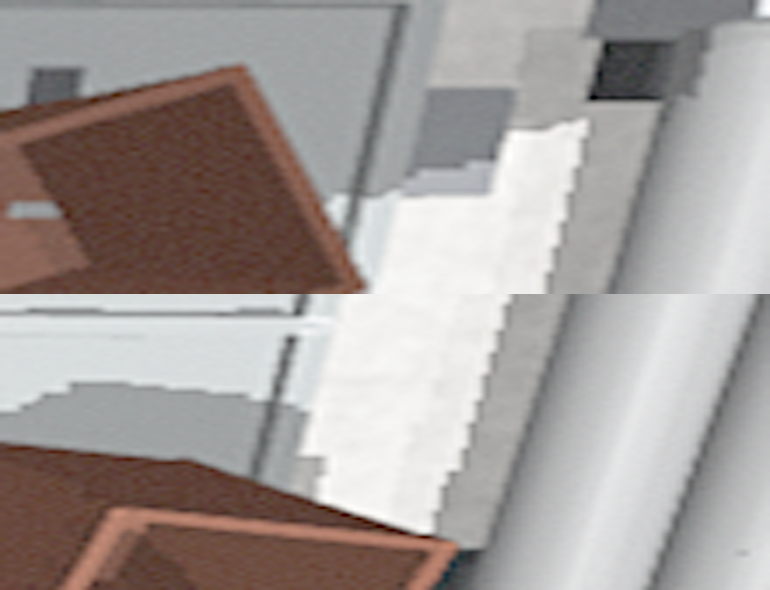

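View pics/z11.png

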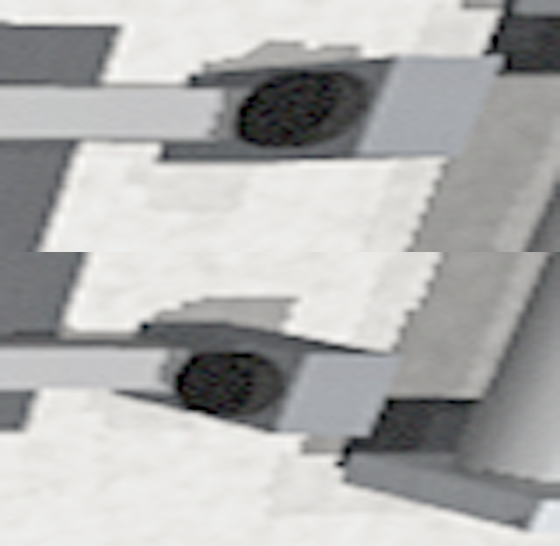

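Run:
```python
from h import *
from plant import calibration
import json
c=calibration('wrist'); c1=json.load(open('w1.json')); m=redmask(cv2.imread('pics/w30.png'))
sh=[]
for k,g in {1:(.5106,-.1471,1.10),2:(.5117,.0289,1.036),3:(.5111,.1529,.402),4:(.6427,-.1376,.994),5:(.6427,.0481,1.0155),'f':(.6452,.185,-.274)}.items():
    p,co=fit(upright,[(c,m)],(g[0],g[1]+.172,g[2])); print(k,p.round(4),round(co,3),(p-g)[:2].round(4)); sh.append(p[1]-g[1])
print(np.mean(sh))
for z in (.05,.056,.06): print(z,unproj(c1,[(615.4,69),(611.4,91),(588.7,176),(581,215)],z)[:,1].round(4), unproj(c1,[(631,69),(624,92)],z)[:,1].round(4), unproj(c,[(430+515/7.,60+90/4.2),(430+490/7.,60+190/4.2)],z)[:,1].round(4))
```

```text
1 [0.5125 0.018  1.0941] 0.059 [0.0019 0.1651]
2 [0.5137 0.1943 1.0648] 0.069 [0.002  0.1654]
3 [0.5134 0.318  0.4122] 0.082 [0.0023 0.1651]
4 [0.644  0.028  0.9793] 0.065 [0.0013 0.1656]
5 [0.6447 0.2128 1.0724] 0.077 [0.002  0.1647]
f [ 0.6475  0.3501 -0.2702] 0.063 [0.0023 0.1651]
0.16517194877116326
0.05 [0.4022 0.4039 0.4006 0.4029] [0.4229 0.4213] [0.4226 0.4225]
0.056 [0.3971 0.3988 0.3955 0.3978] [0.4175 0.4159] [0.4194 0.4193]
0.06 [0.3937 0.3954 0.3921 0.3944] [0.4139 0.4123] [0.4173 0.4172]
```

Run:
```python
from h import *
from plant import manip,read_camera,eoat
eoat.command_gripper(0.0)
r=toolR(-np.pi/2,np.radians(25),1)
P=np.array([.483,-.114,0]); t=.014*r.as_matrix()[:,1]
manip.reach(P+[0,0,.27]-t,r.as_rotvec())
manip.line_to(P+[0,0,.12]-t,vel=.2)
f0=manip.sense()['contact_force']
hit=manip.line_to(P+[0,.0,.015]-t,vel=.035,force_limit=32); s=manip.sense(); print(hit,(s['tcp_pos']+t).round(4),(s['contact_force']-f0).round(1))
p=s['tcp_pos']; hit=manip.line_to(p-[0,0,.012],vel=.03,force_limit=32); s=manip.sense(); print(hit,(s['tcp_pos']+t).round(4),(s['contact_force']-f0).round(1))
manip.sleep(.3)
manip.line_to(manip.sense()['tcp_pos']+[0,-.03,.15],vel=.2); manip.reach([.58,-.02,.38],down(np.pi/2).as_rotvec()); look('w31',False); print(manip.sense()['clock'])
cv2.imwrite('pics/side31.png',read_camera('side'))
```

```text
True [ 0.484  -0.1167  0.0451] [-3.3 -1.5  7.8]
True [ 0.4841 -0.1173  0.0432] [-6.9  0.7 14.4]
120.6333
```

View pics/w31.png

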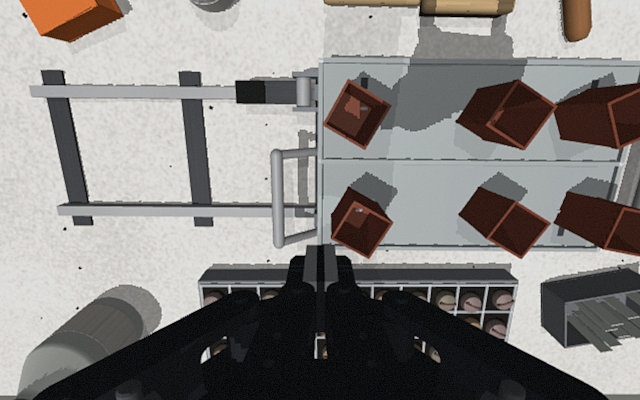

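View pics/side31.png

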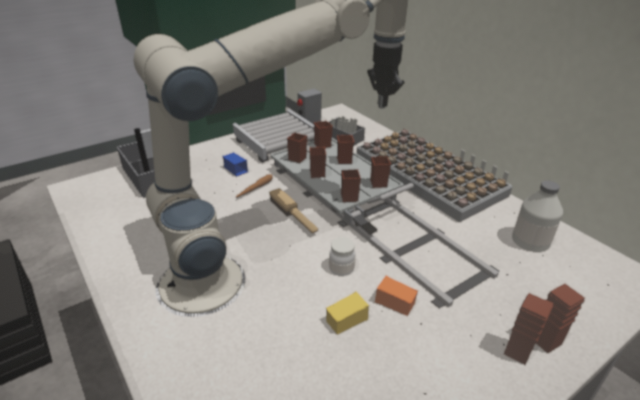

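Run:
```python
from h import *
from plant import calibration,manip
c=calibration('wrist'); im=cv2.imread('pics/w31.png'); m=redmask(im)
for k,g in {1:(.5125,.018,1.094),2:(.5137,.1943,1.06),4:(.644,.028,.98),5:(.6447,.2128,1.07)}.items():
    p,co=fit(upright,[(c,m)],g); print(k,p.round(4),round(co,3))
o=cv2.resize(im[65:125,225:325],None,fx=7,fy=7,interpolation=cv2.INTER_CUBIC); cv2.imwrite('pics/z12.png',(255*(o/255.)**.5).astype('uint8'))
def pts(x,yh,e):
    return np.array([[x+s,yh-L*np.cos(e)+.008*np.sin(e),.045+L*np.sin(e)+.008*np.cos(e)] for L in (.092,.052) for s in (-.015,.015)])
for a in (0,.3,.45,.52,.6): print(a,((proj(c,pts(.483,-.0417,.45-a))-[225,65])*7).round(0).tolist())
```

```text
1 [0.5126 0.0184 1.0401] 0.093
2 [0.5141 0.1944 1.0827] 0.296
4 [0.6437 0.0274 0.9997] 0.095
5 [0.6443 0.2116 1.0413] 0.078
0 [[84.0, 81.0], [97.0, 263.0], [308.0, 91.0], [316.0, 265.0]]
0.3 [[62.0, 96.0], [74.0, 267.0], [283.0, 98.0], [291.0, 267.0]]
0.45 [[69.0, 103.0], [81.0, 269.0], [280.0, 102.0], [288.0, 268.0]]
0.52 [[75.0, 106.0], [87.0, 270.0], [281.0, 104.0], [289.0, 269.0]]
0.6 [[86.0, 110.0], [97.0, 271.0], [284.0, 106.0], [291.0, 269.0]]
```

View pics/z12.png

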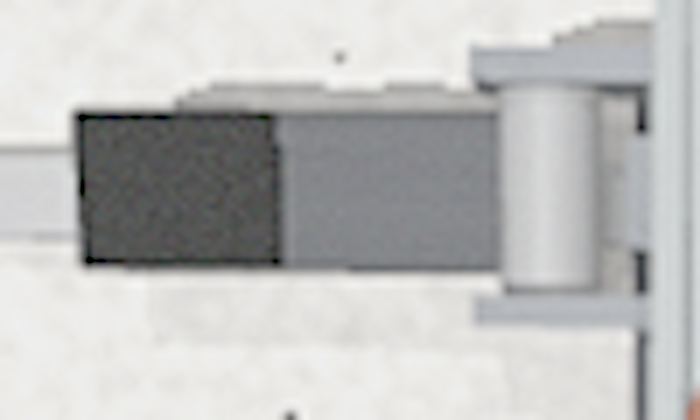

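Run:
```python
from plant import manip
print(manip.sense()['clock']); manip.job_done()
```

```text
120.6833
the job is handed in; nothing more can be done
```

I finished the whole sequence and handed it in at about 121 s of the 210 s allowed; no verdict is reported.

- **Brake on at the start:** I pressed it until the force limit of about 30 N stopped the move. The camera fit put the pedal at about 0.52 rad. The press itself rolled the carriage about 5 mm towards the dock.
- **Pots:** All five tipped pots were present and now stand upright, and the sixth was never touched. One pot fell over twice when I released it, because a joint-space swing had twisted it in the grip. I mended it by swinging along straight lines instead. Another pot was knocked aside partway through, and I located it again before picking it up. I did not see the grip slacken at any point.
- **Brake off:** I lifted the pedal until the force rose to about 22 N at its upper stop. The camera fits were the weakest check: 0.07 rad from the overview, and a poorly conditioned 0.15 from close up, where the limit is 0.12. I went by the force rise and the overview, so this is the step I am least sure of.
- **Rolling home:** I gripped the push bar and rolled the carriage about 165 mm at no more than 0.1 m/s mean, until it met resistance. A second push of about 14 N did not move it. The pictures fit contact with the stops to within a few millimetres, but the contact face itself was hidden.
- **Brake on at the dock:** The press stopped at the same depth as the first, and the camera reads about 0.53 rad.

In the last pictures all six pots stand on the deck, the bystanders in view look undisturbed, and the gripper is clear of everything. In that last image the fit for one pot was poor because its outline merged with its neighbour's, though the pot was plainly standing.

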